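# Consolidate the sample vials and stack the emptied trays

## Robot

A 7-joint arm with a two-finger parallel gripper is mounted at the origin on the work surface. World frame = base frame: x ahead of the robot, y to its left, z up, the work surface at z = 0. Lengths are in m, angles in rad, forces in N, time in s.
With the tool pointing down it reaches from about 0.35 to 0.9 m from the base axis. Payload 8.1 kg.
Tool frame: the origin (TCP) lies at the very end of the fingers, on their centre line; the grasp point (between the pads) lies 19 mm behind it; z points along the fingers, y is the line along which they close (so a half turn about z gives the same grasp; the last joint's range is limited). The gripper opens to 92 mm and grips with 3 to 60 N. Pads are 19 mm wide; open, the fingers measure 130 mm over their backs; the gripper's body (75 mm by 190 mm) begins 47 mm behind the grasp point.
Start: joints at [-1.301, 0.434, 0.025, 1.573, -0.012, 1.134, -0.075], TCP at [0.228, 0.582, 0.198] pointing down, gripper open.
Joint ranges: [-2.62, 2.62], [-0.44, 2.09], [-1.27, 1.32], [0.08, 2.57], [-1.32, 4.46], [0.12, 2], [-2.74, 2.74]. Speed limits (rad/s): [2.22, 2.22, 3.01, 3.01, 3.14, 3.14, 3.14].

## Interface

Orientations are given as a rotation vector (axis times angle).
In Python, from cell import arm gives the robot as it stands.
- The arm moves only by the shell command python3 -m pendant 'ROWS' [FORCE]. ROWS is a JSON object of lists of equal length, an entry for each row: "slide": the shift along the tool's x, y, z in units of 0.3 m (1.0 is 0.3 m), a list of three; "dr": the turn, a rotation vector about the tool's x, y, z in units of 0.12 rad (1.0 is 0.12 rad), a list of three; "claw": the opening, from 0 (shut) to 1 (fully open). In form: {"slide": [[tx, ty, tz], ...], "dr": [[ax, ay, az], ...], "claw": [claw, ...]}. A call has 1 to 10 rows; each row shifts and turns the commanded pose from where the row before left it, along the tool's axes as they then stand; what a row does not reach is not made up. A row lasts 1/10 s, in which the tool goes at most 50 mm and 8.59 degrees, less where a joint would pass 70% of its speed; a pose out of reach is approached as far as the arm can. A call with a number of a shift or a turn outside -1 to 1 is refused whole. A call with a gripper value outside its range is refused whole. The fingers move at their own pace and stop on an object; FORCE is the grip in N (left out, the last holds). Time passes only in rows, so rows that do not move let the fingers close. It gives the time, the measured TCP pose, the force, the opening and the grip force at its end, in the units of the state.
- arm.observe(): the state, without advancing time (a new reading comes with each control period).
- arm.get_image(name): name is "side" or "top"; returns the picture (384x512x3 uint8, red, green, blue); there is no depth.
- arm.calibration(name): a dict with "K" (3x3 intrinsics, pixels), "xyz" and "orientation" of the camera in the world. Camera axes: x right, y up, looking along -z (the intrinsics and any distortion apply to the point x, -y, -z); pixel columns grow to the right and rows downward; lengths in m; the calibration is good to about 2 mm. A picture is of the moment at which its call begins. calibration takes no time and is no camera call.
- arm.sign_off(): hands the job in; it is judged then, once.
The state is a dict: "clock": time; "joints": joint angles; "dq": joint speeds; "joint_efforts": joint torques, N m; "position": TCP position; "ee_rot": TCP orientation; "force": force on the tool from outside, world axes, zero at the start; "ft_torque": the same for the moment, N m; "width": opening from 0.0 (shut) to 1.0 (fully open); "gripper_force": force on a finger pad.
Only numpy, scipy, OpenCV 4.12 (cv2) and the standard library are available. Lean on these libraries where they do the work, as an engineer would, in place of code of your own. Each camera call takes 0.05 s, during which the arm holds its last target. There are 200 camera calls.

## Task

Gather all the short sample vials into the fullest of the three vial trays, one upright in each cell: pick those left in the wire rack out from between the tall bottles, and move over those in the other two trays, setting every vial down rather than dropping it. Then stack the two emptied trays squarely, one on the other, on top of the pile of empty trays. Leave the tall bottles standing in the rack and the beaker where it is.

Things in the scene. Friction and masses are not known exactly. Their poses are not given: they have to be found in the camera images.
- tray_a: The fullest of three grey vial trays; takes all vials. 0.35 kg, 199 (x) x 103 (y) x 30 mm high. Origin: centre of underside, x along its 2 rows of 5 cells. Cell centres x = -76, -38, 0, 38, 76, y = -29.5, 29.5 mm; cells 35 x 36 mm, floor 3 mm above origin. Ribs between cells 3 mm thick, top at 25 mm; outer walls (4 mm) and the solid bridge between the rows (23 mm wide) reach 30 mm.
- tray_b: A tray to be emptied and stacked: same make, origin and axes as tray_a, 0.17 to 0.29 kg, flat underside. Empty, it is carried by the middle of its bridge (23 mm wide in y, full length in x, top 30 mm up), one finger down in the middle cell on each side. In all trays vials side by side in a row stand 11 mm apart, too close for a finger; across the rows there is room.
- tray_c: The other tray to be emptied and stacked, like tray_b in every way.
- pile: Pile of two empty trays of the same kind, squarely stacked, fixed. Origin: centre of the underside of the lower one, x along the rows. Its flat top rim is 60 mm above the origin, so that the next trays stand on it with their origins 60 and 90 mm above this one.
- rack: White wire rack, 119 x 119 mm, fixed; 3 x 3 places at x, y = -38, 0, 38 mm from its origin (centre of underside). Floor 9 mm above the origin; wires at 34 to 37 mm make 35 mm openings. Holds 2 or 3 vials among 4 tall bottles. Neighbours leave 8 to 11 mm, too little for a finger: each vial has free room on both sides along only one rack axis, x or y, differing from vial to vial.
- vial_1: Short amber glass sample vial with white cap: a cylinder of 27 mm diameter, 61 mm tall, for gripping the same width all the way up, 35 g. Origin: centre of its underside, z up. Starts in the rack, or is absent.
- vial_2: Sample vial that starts in the rack, or is absent. Same as vial_1: 27 mm diameter, 61 mm tall, origin at the centre of its underside.
- vial_3: Sample vial that starts in the rack, or is absent. Same as vial_1: 27 mm diameter, 61 mm tall, origin at the centre of its underside.
- vial_4: Sample vial that starts in tray_b, or is absent. Same as vial_1: 27 mm diameter, 61 mm tall, origin at the centre of its underside.
- vial_5: Sample vial that starts in tray_b, or is absent. Same as vial_1: 27 mm diameter, 61 mm tall, origin at the centre of its underside.
- vial_6: Sample vial that starts in tray_c, or is absent. Same as vial_1: 27 mm diameter, 61 mm tall, origin at the centre of its underside.
- vial_7: Sample vial that starts in tray_c, or is absent. Same as vial_1: 27 mm diameter, 61 mm tall, origin at the centre of its underside.
- vial_8: Sample vial that stands in tray_a from the start. Same as vial_1: 27 mm diameter, 61 mm tall, origin at the centre of its underside.
- vial_9: Sample vial that stands in tray_a from the start. Same as vial_1: 27 mm diameter, 61 mm tall, origin at the centre of its underside.
- vial_10: Sample vial that stands in tray_a from the start. Same as vial_1: 27 mm diameter, 61 mm tall, origin at the centre of its underside.
- bottle_1: Tall amber reagent bottle in the rack, to be left there: body 32 mm diameter, 60 mm high, then narrowing to a cap of 22 mm; 88 mm tall in all, 75 g. Origin: centre of its underside, z up.
- bottle_2: Tall reagent bottle in the rack, same as bottle_1.
- bottle_3: Tall reagent bottle in the rack, same as bottle_1.
- bottle_4: Tall reagent bottle in the rack, same as bottle_1.
- beaker: Glass beaker on the bench beyond the trays, 68 mm diameter, 90 mm tall, a bystander. Origin: centre of its underside.

How it is judged:
At the end, for the whole second after the job is handed in: Every vial upright (7 degrees) on the floor of a cell of tray_a, which stands flat on the bench; emptied tray_b and tray_c flat on the pile, one on the other, each within 15 mm and 7 degrees of square with it (either way round); bottles upright in their own rack places (within 12 mm); all at rest (x of vial_1 in the frame of tray_a between -0.09 and 0.09 m and y of vial_1 in the frame of tray_a between -0.048 and 0.048 m and z of vial_1 in the frame of tray_a between -0.003 and 0.008 m and angle between each of vial_1, vial_2, vial_3, vial_4, vial_5, vial_6, vial_7, vial_8, vial_9, vial_10's own z axis and vertical below 0.12 rad and linear speed of each of vial_1, vial_2, vial_3, vial_4, vial_5, vial_6, vial_7, vial_8, vial_9, vial_10 below 0.03 m/s and x of vial_2 in the frame of tray_a between -0.09 and 0.09 m and y of vial_2 in the frame of tray_a between -0.048 and 0.048 m and z of vial_2 in the frame of tray_a between -0.003 and 0.008 m and x of vial_3 in the frame of tray_a between -0.09 and 0.09 m and y of vial_3 in the frame of tray_a between -0.048 and 0.048 m and z of vial_3 in the frame of tray_a between -0.003 and 0.008 m and x of vial_4 in the frame of tray_a between -0.09 and 0.09 m and y of vial_4 in the frame of tray_a between -0.048 and 0.048 m and z of vial_4 in the frame of tray_a between -0.003 and 0.008 m and x of vial_5 in the frame of tray_a between -0.09 and 0.09 m and y of vial_5 in the frame of tray_a between -0.048 and 0.048 m and z of vial_5 in the frame of tray_a between -0.003 and 0.008 m and x of vial_6 in the frame of tray_a between -0.09 and 0.09 m and y of vial_6 in the frame of tray_a between -0.048 and 0.048 m and z of vial_6 in the frame of tray_a between -0.003 and 0.008 m and x of vial_7 in the frame of tray_a between -0.09 and 0.09 m and y of vial_7 in the frame of tray_a between -0.048 and 0.048 m and z of vial_7 in the frame of tray_a between -0.003 and 0.008 m and x of vial_8 in the frame of tray_a between -0.09 and 0.09 m and y of vial_8 in the frame of tray_a between -0.048 and 0.048 m and z of vial_8 in the frame of tray_a between -0.003 and 0.008 m and x of vial_9 in the frame of tray_a between -0.09 and 0.09 m and y of vial_9 in the frame of tray_a between -0.048 and 0.048 m and z of vial_9 in the frame of tray_a between -0.003 and 0.008 m and x of vial_10 in the frame of tray_a between -0.09 and 0.09 m and y of vial_10 in the frame of tray_a between -0.048 and 0.048 m and z of vial_10 in the frame of tray_a between -0.003 and 0.008 m and angle between tray_a's own z axis and vertical below 0.06 rad and height (world z) of tray_a below 0.008 m and linear speed of each of tray_a, tray_b, tray_c below 0.02 m/s and horizontal distance between each of tray_b, tray_c and pile below 0.015 m and angle between the x axis of each of tray_b, tray_c and the x axis of pile, either way round below 0.12 rad and angle between each of tray_b, tray_c's own z axis and vertical below 0.04 rad and (z of tray_b in the frame of pile between 0.056 and 0.066 m or z of tray_b in the frame of pile between 0.086 and 0.096 m) and (z of tray_c in the frame of pile between 0.056 and 0.066 m or z of tray_c in the frame of pile between 0.086 and 0.096 m) and angle between each of bottle_1, bottle_2, bottle_3, bottle_4's own z axis and vertical below 0.15 rad and distance of each of bottle_1, bottle_2, bottle_3, bottle_4 from where it was at the start of the episode below 0.012 m); the robot touches nothing.
It fails at once if a tall bottle is tipped or pulled out of its place in the rack (angle between any of bottle_1, bottle_2, bottle_3, bottle_4's own z axis and vertical above 0.45 rad or distance of any of bottle_1, bottle_2, bottle_3, bottle_4 from where it was at the start of the episode above 0.03 m).
It fails at once if a vial is let fall (faster than 1 m/s while no finger touches it, a drop of some 5 cm) ((linear speed of vial_1 above 1 m/s and contact force between vial_1 and the fingers below 0.05 N) or (linear speed of vial_2 above 1 m/s and contact force between vial_2 and the fingers below 0.05 N) or (linear speed of vial_3 above 1 m/s and contact force between vial_3 and the fingers below 0.05 N) or (linear speed of vial_4 above 1 m/s and contact force between vial_4 and the fingers below 0.05 N) or (linear speed of vial_5 above 1 m/s and contact force between vial_5 and the fingers below 0.05 N) or (linear speed of vial_6 above 1 m/s and contact force between vial_6 and the fingers below 0.05 N) or (linear speed of vial_7 above 1 m/s and contact force between vial_7 and the fingers below 0.05 N) or (linear speed of vial_8 above 1 m/s and contact force between vial_8 and the fingers below 0.05 N) or (linear speed of vial_9 above 1 m/s and contact force between vial_9 and the fingers below 0.05 N) or (linear speed of vial_10 above 1 m/s and contact force between vial_10 and the fingers below 0.05 N)).
It fails at once if the beaker is knocked more than 5 cm aside (distance of beaker from where it was at the start of the episode above 0.05 m).
Of vial_1, vial_2, vial_3 only 2 to 3 are there at a start; the rules pass over those that are not, and their reading is None.
Of vial_4, vial_5 only 1 to 2 are there at a start; the rules pass over those that are not, and their reading is None.
Of vial_6, vial_7 only 1 to 2 are there at a start; the rules pass over those that are not, and their reading is None.
At some moment in a run one of tray_a, tray_b, tray_c may be knocked a few centimetres aside while the robot is not near it.
It also fails if it takes over 210 s, if anything falls off the work surface, if the arm or the gripper's body presses on something with over 40 N, if the wrist force passes 120 N, or if a joint passes its speed limit or range.

## Working session

There is one attempt and no reset: what is moved stays moved. The work goes in short steps, Python scripts to look and compute and a shell command to move; the robot and the scene stay as the last step left them, time stands still between calls to the robot, and variables do not carry over. Pictures are saved under pics/ and viewed, at most 14 in all, crops included, and the job is handed in when it is done.

```bash
ls; mkdir -p pics; python3 - <<'E'
from cell import arm
import cv2,numpy as np
for n in("top","side"):
    im=arm.get_image(n);cv2.imwrite(f"pics/{n}0.png",im[:,:,::-1]);c=arm.calibration(n);print(n,c)
o=arm.observe();print(o)
E
```

```text
pics
top {'K': array([[397.95188199,   0.        , 259.8048853 ],
       [  0.        , 397.95188199, 192.66997445],
       [  0.        ,   0.        ,   1.        ]]), 'xyz': array([ 0.52420779, -0.01470371,  1.08955012]), 'orientation': array([ 0.06331779, -0.03369891, -1.56978906])}
side {'K': array([[348.27383745,   0.        , 256.10703656],
       [  0.        , 348.27383745, 192.05003033],
       [  0.        ,   0.        ,   1.        ]]), 'xyz': array([ 0.21336916, -0.67062326,  0.62391176]), 'orientation': array([ 0.8789124 , -0.22259952, -0.47626188])}
{'clock': 0.1, 'joints': array([-1.30060573,  0.43515191,  0.02499954,  1.57396897, -0.01159262,
        1.13399408, -0.07509872]), 'dq': array([-0.00032609, -0.00169129, -0.00042513, -0.00369112,  0.00131525,
        0.00101528, -0.0020847 ]), 'joint_efforts': array([ 3.95325740e-03, -6.69127750e+01,  9.88452137e-01, -3.15143466e+01,
       -6.04677550e-02,  3.74454609e-02,  5.70103487e-05]), 'position': array([0.22752958, 0.58160223, 0.19763901]), 'ee_rot': array([-5.82308159e-01, -3.08703855e+00,  2.15628321e-03]), 'force': array([-0.21793961, -0.4003355 , -0.41320636]), 'ft_torque': array([-0.05397692,  0.02870963,  0.09001995]), 'gripper_force': 0.0, 'width': 0.9991228838904131}
```

View pics/top0.png

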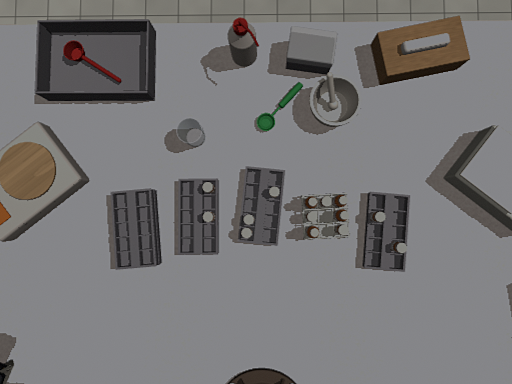

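View pics/side0.png

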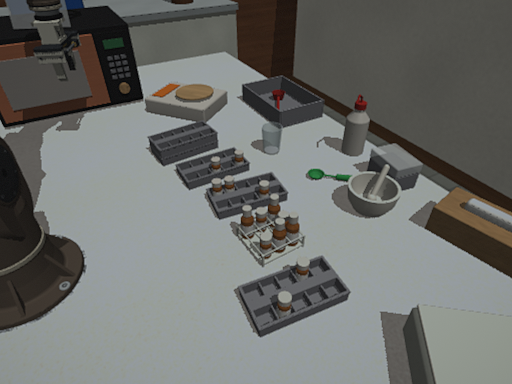

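Top view, with up as +x and left as +y: the pile is at (135,229), a 2-vial tray at (197,217), tray_a with 3 vials at (262,206), the rack at (326,216) and the other 2-vial tray at (386,231). The beaker is at (190,132). Next I'll zoom in and measure.

```bash
cat > h.py <<'E'
import cv2,numpy as np
from scipy.spatial.transform import Rotation as R
from cell import arm
C={n:arm.calibration(n) for n in("top","side")}
def ray(n,uv,z):
    c=C[n];K=c["K"];d=R.from_rotvec(c["orientation"]).apply([(uv[0]-K[0,2])/K[0,0],-(uv[1]-K[1,2])/K[1,1],-1])
    p=c["xyz"];return p+d*(z-p[2])/d[2]
def proj(n,P):
    c=C[n];q=R.from_rotvec(c["orientation"]).inv().apply(np.asarray(P)-c["xyz"])
    K=c["K"];return np.array([K[0,2]-K[0,0]*q[0]/q[2],K[1,2]+K[1,1]*q[1]/q[2]])
def rect(im,win,z=.03):
    """dark-tray contour within win (u0,v0,u1,v1) -> centre, long-axis yaw, size on plane z"""
    u0,v0,u1,v1=win;g=im[v0:v1,u0:u1].astype(int)
    m=((g.max(2)<105)).astype(np.uint8)
    m=cv2.morphologyEx(m,cv2.MORPH_CLOSE,np.ones((3,3)))
    cs=cv2.findContours(m,0,2)[0];c=max(cs,key=cv2.contourArea)[:,0,:]+[u0,v0]
    P=np.array([ray("top",p,z)[:2] for p in c],np.float32)*1000
    (cx,cy),s,a=cv2.minAreaRect(P)
    if s[0]<s[1]: s=s[::-1];a-=90
    return np.array([cx,cy])/1000,(a+90)%180-90,s
E
python3 - <<'E'
from h import *
T=arm.get_image("top");S=arm.get_image("side")
a=cv2.resize(T[155:285,95:425],None,fx=2.4,fy=2.4,interpolation=2)
b=cv2.resize(T[185:245,296:356],None,fx=4.6,fy=4.6,interpolation=2)
c=cv2.resize(S[190:265,230:310],None,fx=3.68,fy=3.68,interpolation=2)
M=np.zeros((600,800,3),np.uint8);M[:a.shape[0],:a.shape[1]]=a
M[316:316+276,:276]=b;M[316:316+c.shape[0],300:300+c.shape[1]]=c
cv2.imwrite("pics/z1.png",M[:,:,::-1])
for n,w in dict(pile=(104,180,166,280),t1=(170,170,225,262),A=(232,160,290,252),t2=(356,185,414,278)).items():
    print(n,rect(T,w,.06 if n=="pile" else .03))
m=((T.min(2)>125)&(T.max(2)<256)).astype(np.uint8)
print(T[207,207],T[216,312],T[230,150],T[208,220],T[300,250])
E
```

```text
pile (array([0.49531424, 0.33316379]), 5.163016319274902, (201.24014282226562, 134.4558868408203))
t1 (array([0.52677277, 0.1757894 ]), 0.42936891317367554, (200.22442626953125, 118.32344055175781))
A (array([0.55533264, 0.01249429]), -5.9173736572265625, (204.98928833007812, 125.98405456542969))
t2 (array([ 0.48874365, -0.31414905]), -5.038322448730469, (202.96066284179688, 136.33641052246094))
[88 84 87] [133 133 128] [45 43 45] [137 137 140] [133 134 137]
```

View pics/z1.png

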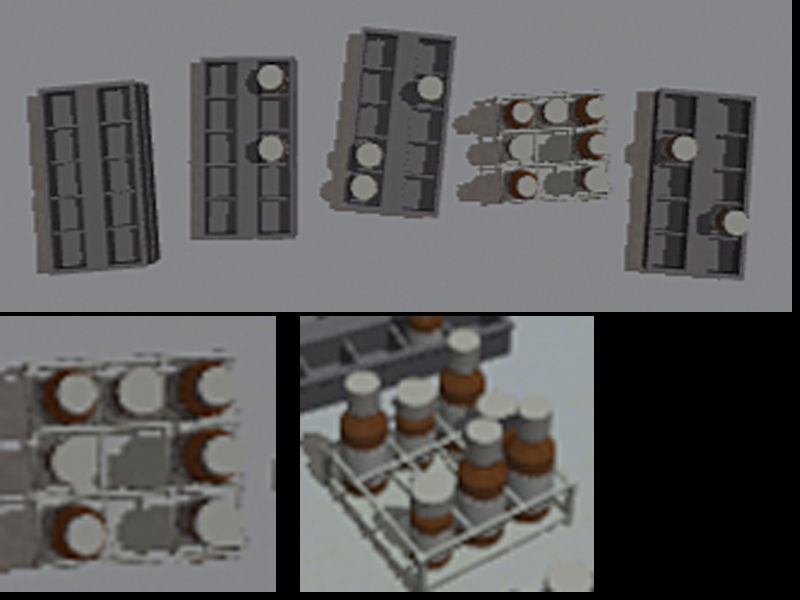

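The rack holds vials at its +x middle, +y middle and -x/-y corner places. The first is free along rack x and the other two along rack y. With four bottles in it, that makes 10 vials in total, so tray_a fills up. Next I need the rims and caps measured precisely.

```bash
cat >> h.py <<'E'
def caps(im,win,thr=150,mina=25):
    u0,v0,u1,v1=win;m=(im[v0:v1,u0:u1].min(2)>thr).astype(np.uint8)
    n,l,s,c=cv2.connectedComponentsWithStats(m,connectivity=4)
    return [(c[i]+[u0,v0],s[i,4],s[i,2:4]) for i in range(1,n) if s[i,4]>=mina]
def rim(im,win,z=.03):
    u0,v0,u1,v1=win;g=im[v0:v1,u0:u1].astype(int)
    m=((g.mean(2)>62)&(g.mean(2)<112)&(g[...,0]-g[...,2]<4)).astype(np.uint8)
    n,l,s,_=cv2.connectedComponentsWithStats(m,connectivity=4);k=1+s[1:,4].argmax()
    m=(l==k).astype(np.uint8);m=cv2.morphologyEx(cv2.morphologyEx(m,cv2.MORPH_CLOSE,np.ones((15,15))),cv2.MORPH_OPEN,np.ones((5,5)))
    c=max(cv2.findContours(m,0,1)[0],key=cv2.contourArea)[:,0,:]+[u0,v0]
    P=np.array([ray("top",p,z)[:2] for p in c],np.float32)*1000
    (cx,cy),s,a=cv2.minAreaRect(P)
    if s[0]<s[1]: s=s[::-1];a-=90
    return np.array([cx,cy])/1000,(a+90)%180-90,np.array(s)
W=dict(pile=(104,180,166,280),t1=(170,170,225,262),A=(232,160,290,252),t2=(356,185,414,278))
E
python3 - <<'E'
from h import *
np.set_printoptions(precision=4,suppress=True)
T=arm.get_image("top")
for n,w in W.items():
    z=.06 if n=="pile" else .03
    r=rim(T,w,z);print(n,*r)
    if n!="pile":
        a=np.radians(r[1]);B=np.array([[np.cos(a),np.sin(a)],[-np.sin(a),np.cos(a)]])
        for c,s,wh in caps(T,w):
            p=ray("top",c,.064)[:2];print("  cap",c,s,wh,p,"local mm",B@(p-r[0])*1000)
print("rack")
for c,s,wh in caps(T,(298,185,356,245)):
    print(" ",c,s,wh,"z.07",ray("top",c,.07)[:2],"z.097",ray("top",c,.097)[:2])
for d in W: u0,v0,u1,v1=W[d];g=T[v0:v1,u0:u1].astype(int);print(d,np.histogram(g.mean(2),range(30,200,12))[0])
print(proj("top",arm.observe()["position"]))
E
```

```text
pile [0.4944 0.3432] 4.725595474243164 [202.5334 125.8972]
t1 [0.5186 0.1623] 0.3758417069911957 [220.5786 123.5087]
A [ 0.5556 -0.007 ] -6.125022888183594 [238.8852 124.299 ]
t2 [ 0.4882 -0.3379] -4.345161437988281 [239.0345 124.1934]
rack
pile [ 453  465  440  222 2130  122   96   26 2016  161    0    0    0    0]
t1 [ 139  470  475  228 1624  183   80   39 1618  142    0    0    0    0]
A [ 131  626  241  210 1793  244  105   51 1745  163    0    0    0    0]
t2 [ 275  733  288  133 1564  353   73   46 1536   99    0    0    0    0]
[ -1.6626 351.0063]
```

```bash
python3 - <<'E'
from h import *
T=arm.get_image("top").astype(int)
for nm,v,u in [("cap",187,207),("cap2",216,207),("bg",270,250),("bg",300,150),("rimA bridge",206,262),("t1 bridge",240,197),("shadow t1",220,175),("shadowA",235,233),("cell",200,187),("pile side",250,157)]:
    print(nm,T[v-1:v+2,u-1:u+2].reshape(-1,3).mean(0).round())
print(T[216,168:226].tolist()[::1])
E
```

```text
cap [133. 132. 127.]
cap2 [133. 132. 127.]
bg [133. 134. 137.]
bg [133. 134. 137.]
rimA bridge [87. 84. 87.]
t1 bridge [85. 83. 86.]
shadow t1 [93. 89. 86.]
shadowA [94. 89. 85.]
cell [88. 85. 88.]
pile side [48. 46. 48.]
[[133, 134, 134], [134, 134, 135], [133, 133, 136], [133, 133, 137], [134, 135, 139], [138, 139, 143], [107, 104, 104], [88, 81, 77], [90, 84, 81], [91, 85, 81], [87, 85, 85], [90, 89, 92], [56, 55, 57], [30, 29, 31], [62, 60, 61], [84, 82, 85], [87, 85, 87], [84, 83, 85], [85, 82, 85], [86, 85, 87], [85, 83, 85], [92, 90, 92], [62, 60, 63], [46, 44, 46], [46, 44, 46], [62, 59, 61], [84, 81, 84], [88, 85, 88], [89, 87, 90], [61, 59, 61], [44, 42, 45], [49, 48, 48], [48, 46, 49], [45, 43, 46], [68, 64, 63], [131, 129, 123], [138, 136, 131], [134, 133, 127], [133, 132, 126], [133, 132, 127], [133, 132, 126], [133, 132, 126], [133, 134, 128], [137, 138, 132], [128, 130, 124], [91, 79, 68], [90, 80, 75], [70, 67, 66], [82, 81, 83], [68, 66, 68], [76, 76, 77], [128, 129, 132], [137, 137, 141], [133, 134, 137], [133, 134, 137], [133, 134, 137], [133, 134, 137], [133, 133, 137]]
```

```bash
cat >> h.py <<'E'
def _mar(uv,z):
    P=np.array([ray("top",p,z)[:2] for p in uv],np.float32)*1000
    (cx,cy),s,a=cv2.minAreaRect(P)
    if s[0]<s[1]: s=s[::-1];a-=90
    return np.array([cx,cy]),(a+90)%180-90,np.array(s)
def tray(im,win,z0=0.,zt=.03):
    """silhouette rectangle on rim plane, corrected for the visible side walls -> origin xy (m), yaw deg, size seen, size expected"""
    u0,v0,u1,v1=win;g=im[v0:v1,u0:u1].astype(int)
    m=((g.mean(2)<112)&(g[...,0]-g[...,2]<=3)).astype(np.uint8)
    m=cv2.morphologyEx(m,cv2.MORPH_CLOSE,np.ones((3,3)))
    m=cv2.morphologyEx(m,cv2.MORPH_OPEN,np.ones((4,4)))
    c=max(cv2.findContours(m,0,1)[0],key=cv2.contourArea)[:,0,:]+[u0,v0]
    o,a,s=_mar(c,zt);A=np.radians(a);B=np.array([[np.cos(A),-np.sin(A)],[np.sin(A),np.cos(A)]])
    off=np.zeros(2)
    for _ in range(2):
        q=[proj("top",np.r_[(o+off)/1000+B@[sx*.0995,sy*.0515],z]) for sx in(1,-1) for sy in(1,-1) for z in(z0,zt)]
        oe,ae,se=_mar(q,zt);off=off+(o-oe)
    return (o+off)/1000,a,s,se
def caps(im,win,mina=20):
    u0,v0,u1,v1=win;g=im[v0:v1,u0:u1].astype(int)
    m=((g.mean(2)>112)&(g[...,0]-g[...,2]>=2)).astype(np.uint8)
    m=cv2.morphologyEx(m,cv2.MORPH_OPEN,np.ones((3,3)))
    n,l,s,c=cv2.connectedComponentsWithStats(m,connectivity=4)
    return [(np.array([s[i,0]+(s[i,2]-1)/2+u0,s[i,1]+(s[i,3]-1)/2+v0]),s[i,4],s[i,2:4]) for i in range(1,n) if s[i,4]>=mina]
def loc(r,p):
    a=np.radians(r[1]);return np.array([[np.cos(a),np.sin(a)],[-np.sin(a),np.cos(a)]])@(p-r[0])*1000
def wld(r,p):
    a=np.radians(r[1]);return r[0]+np.array([[np.cos(a),-np.sin(a)],[np.sin(a),np.cos(a)]])@np.array(p)/1000
E
cat > look.py <<'E'
from h import *
np.set_printoptions(precision=4,suppress=True)
T=arm.get_image("top")
for n,w in W.items():
    r=tray(T,w,*((0,.06) if n=="pile" else (0,.03)));print(n,*r)
    if n!="pile":
        for c,s,wh in caps(T,w):
            p=ray("top",c,.064)[:2];print("  cap",c,s,wh,p,"local",loc(r,p))
print("rack")
for c,s,wh in caps(T,(300,190,350,242)):
    print(" ",c,s,wh,"z.07",ray("top",c,.07)[:2],"z.097",ray("top",c,.097)[:2])
E
python3 look.py
```

```text
pile [0.4925 0.332 ] 5.090873718261719 [202.2747 120.9148] [199.     119.3223]
t1 [0.5241 0.1694] 0.42044103145599365 [200.1826 107.3683] [199.     106.6517]
  cap [207.  186.5] 76 [ 9 10] [0.6037 0.1416] local [ 79.358  -28.4758]
  cap [207.5 216. ] 74 [10  9] [0.5274 0.1396] local [  3.0307 -29.9117]
A [ 0.5536 -0.0004] -5.8450164794921875 [201.9747 106.1   ] [199.0001 103.    ]
  cap [274. 191.] 71 [9 9] [ 0.592 -0.032] local [ 41.3242 -27.528 ]
  cap [248.5 219. ] 75 [10  9] [0.5198 0.0337] local [-37.181   30.4525]
  cap [246.5 232.5] 80 [10 10] [0.4852 0.0387] local [-72.1153  31.9476]
t2 [ 0.4857 -0.3339] -5.108612060546875 [201.9571 110.44  ] [199.     110.4296]
  cap [380.  216.5] 77 [ 9 10] [ 0.5265 -0.3029] local [37.88   34.4873]
  cap [401.5 247.5] 83 [10 10] [ 0.4478 -0.356 ] local [-35.7501 -25.315 ]
rack
  [326.  200.5] 76 [ 9 10] z.07 [ 0.5672 -0.1647] z.097 [ 0.566  -0.1607]
  [343.5 199.5] 52 [8 8] z.07 [ 0.5698 -0.2093] z.097 [ 0.5685 -0.2041]
  [312.5 201. ] 47 [8 7] z.07 [ 0.5659 -0.1303] z.097 [ 0.5648 -0.1272]
  [312. 216.] 84 [ 9 11] z.07 [ 0.5276 -0.1287] z.097 [ 0.5275 -0.1257]
  [344.5 215. ] 50 [8 7] z.07 [ 0.5302 -0.2114] z.097 [ 0.5301 -0.2062]
  [343.5 229.5] 83 [10 10] z.07 [ 0.4934 -0.2084] z.097 [ 0.4942 -0.2033]
  [314.5 232. ] 44 [8 7] z.07 [ 0.487  -0.1348] z.097 [ 0.4879 -0.1316]
```

```bash
cat > go.py <<'E'
# go.py x y z phi_deg : rows (turn first, then shift in turned frame) to put TCP there, tool y at phi (mod 180)
import sys,numpy as np
from scipy.spatial.transform import Rotation as R
from cell import arm
def plan(x,y,z,phi,o=None):
    o=o or arm.observe();r=R.from_rotvec(o["ee_rot"]);cur=np.degrees(np.arctan2(*r.apply([0,1,0])[1::-1]))
    d=(phi-cur+90)%180-90
    f=np.radians(cur+d);t=R.from_matrix(np.column_stack([[np.sin(f),-np.cos(f),0],[np.cos(f),np.sin(f),0],[0,0,-1]]))
    dr=(r.inv()*t).as_rotvec()/.12
    s=t.inv().apply(np.array([x,y,z])-o["position"])/.3
    print(f"turn {dr.round(2)} ({d:.1f}deg) slide {s.round(3)}  q7 {o['joints'][6]:.2f} pos {o['position'].round(4)} w {o['width']:.3f} gf {o['gripper_force']:.1f} F {o['force'].round(1)} t {o['clock']:.1f}")
if __name__=="__main__": plan(*map(float,sys.argv[1:5]))
E
python3 go.py .6037 .1416 .15 90.4; python3 go.py .567 -.164 .15 0
```

```text
Traceback (most recent call last):
  File "go.py", line 12, in <module>
    if __name__=="__main__": plan(*map(float,sys.argv[1:5]))
                             ~~~~^^^^^^^^^^^^^^^^^^^^^^^^^^^
  File "go.py", line 8, in plan
    f=np.radians(cur+d);t=R.from_matrix(np.column_stack([[np.sin(f),-np.cos(f),0],[np.cos(f),np.sin(f),0],[0,0,-1]]))
                          ~~~~~~~~~~~~~^^^^^^^^^^^^^^^^^^^^^^^^^^^^^^^^^^^^^^^^^^^^^^^^^^^^^^^^^^^^^^^^^^^^^^^^^^^^^^
  File "scipy/spatial/transform/_rotation.pyx", line 1143, in scipy.spatial.transform._rotation.Rotation.from_matrix
ValueError: Non-positive determinant (left-handed or null coordinate frame) in rotation matrix 0: [[ 0.99997563 -0.00698126  0.        ]
 [ 0.00698126  0.99997563  0.        ]
 [ 0.          0.         -1.        ]].
Traceback (most recent call last):
  File "go.py", line 12, in <module>
    if __name__=="__main__": plan(*map(float,sys.argv[1:5]))
                             ~~~~^^^^^^^^^^^^^^^^^^^^^^^^^^^
  File "go.py", line 8, in plan
    f=np.radians(cur+d);t=R.from_matrix(np.column_stack([[np.sin(f),-np.cos(f),0],[np.cos(f),np.sin(f),0],[0,0,-1]]))
                          ~~~~~~~~~~~~~^^^^^^^^^^^^^^^^^^^^^^^^^^^^^^^^^^^^^^^^^^^^^^^^^^^^^^^^^^^^^^^^^^^^^^^^^^^^^^
  File "scipy/spatial/transform/_rotation.pyx", line 1143, in scipy.spatial.transform._rotation.Rotation.from_matrix
ValueError: Non-positive determinant (left-handed or null coordinate frame) in rotation matrix 0: [[ 0.  1.  0.]
 [-1.  0.  0.]
 [ 0.  0. -1.]].
```

```bash
sed -i 's/\[np.sin(f),-np.cos(f),0\]/[-np.sin(f),np.cos(f),0]/' go.py
python3 go.py .6037 .1416 .15 90.4; python3 go.py .567 -.164 .15 0
```

```text
turn [-0.   -0.   -3.17] (21.8deg) slide [-1.243 -1.477  0.161]  q7 -0.08 pos [0.2276 0.582  0.1982] w 1.001 gf 0.0 F [0.4 0.4 0.1] t 0.3
turn [-0.    0.    9.98] (-68.6deg) slide [-2.487  1.131  0.161]  q7 -0.08 pos [0.2276 0.582  0.1982] w 1.001 gf 0.0 F [0.4 0.4 0.1] t 0.3
```

```bash
python3 -m pendant '{"slide":[[0,0,0],[0,0,0],[0,0,0],[0,0,0],[-0.085,-0.1,0.0],[-0.085,-0.1,0.0],[-0.085,-0.1,0.0],[-0.085,-0.1,0.0],[-0.085,-0.1,0.0],[-0.085,-0.1,0.0]],"dr":[[0,0,-0.79],[0,0,-0.79],[0,0,-0.79],[0,0,-0.79],[0,0,0],[0,0,0],[0,0,0],[0,0,0],[0,0,0],[0,0,0]],"claw":[0.5,0.5,0.5,0.5,0.5,0.5,0.5,0.5,0.5,0.5]}' 20
python3 -m pendant '{"slide":[[-0.085,-0.1,0.01],[-0.085,-0.1,0.01],[-0.085,-0.1,0.02],[-0.085,-0.1,0.02],[-0.085,-0.1,0.02],[-0.085,-0.1,0.02],[-0.085,-0.1,0.02],[-0.085,-0.1,0.02],[0,0,0]],"dr":[[0,0,0],[0,0,0],[0,0,0],[0,0,0],[0,0,0],[0,0,0],[0,0,0],[0,0,0],[0,0,0]],"claw":[0.5,0.5,0.5,0.5,0.5,0.5,0.5,0.5,0.5]}' 20
python3 go.py .6037 .1416 .036 90.4
```

```text
clock: 1.35
position: [0.3827, 0.4017, 0.1985]
ee_rot: [-0.01, 3.141, 0.001]
force: [0.4, -0.2, 0.1]
width: 0.498
gripper_force: 0.0
clock: 2.25
position: [0.5904, 0.1574, 0.1555]
ee_rot: [0.003, 3.141, -0.006]
force: [0.3, -0.8, -0.4]
width: 0.501
gripper_force: 0.0
turn [-0.03  0.01 -0.07] (0.5deg) slide [-0.044 -0.053  0.398]  q7 1.27 pos [0.5904 0.1574 0.1555] w 0.501 gf 0.0 F [ 0.3 -0.8 -0.4] t 2.2
```

```bash
python3 -m pendant '{"slide":[[-0.044,-0.053,0],[0,0,0.1],[0,0,0.1],[0,0,0.1],[0,0,0.06],[0,0,0.03],[0,0,0.005],[0,0,0]],"dr":[[0,0,0],[0,0,0],[0,0,0],[0,0,0],[0,0,0],[0,0,0],[0,0,0],[0,0,0]],"claw":[0.5,0.5,0.5,0.5,0.5,0.5,0.5,0.5]}' 20
python3 go.py .6037 .1416 .036 90.4
python3 - <<'E'
from h import *
a=arm.get_image("top")[155:255,170:300];b=arm.get_image("side")[120:220,160:290]
cv2.imwrite("pics/g1.png",np.hstack([cv2.resize(x,None,fx=3,fy=3,interpolation=2) for x in(a,b)])[:,:,::-1])
E
```

```text
clock: 3.05
position: [0.601, 0.1488, 0.0385]
ee_rot: [-0.01, 3.141, 0.001]
force: [-0.2, 0.9, -0.5]
width: 0.502
gripper_force: 0.0
turn [ 0.    0.01 -0.  ] (0.0deg) slide [-0.009 -0.024  0.008]  q7 1.31 pos [0.601  0.1488 0.0385] w 0.502 gf 0.0 F [-0.2  0.9 -0.5] t 3.0
```

View pics/g1.png

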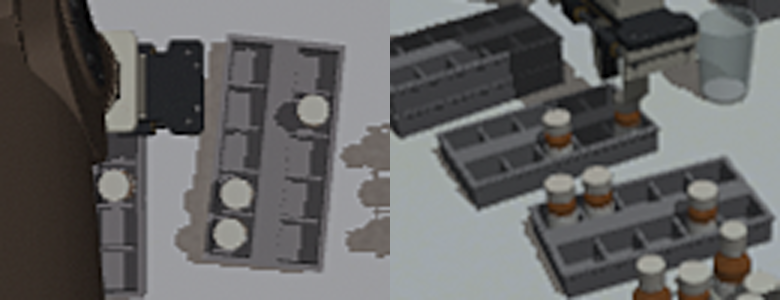

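```bash
python3 -m pendant '{"slide":[[-0.009,-0.024,0.005],[0,0,0],[0,0,0]],"dr":[[0,0,0],[0,0,0],[0,0,0]],"claw":[0.5,0.5,0.5]}' 20
python3 go.py .6037 .1416 .036 90.4
python3 -m pendant '{"slide":[[0,0,0],[0,0,0],[0,0,0],[0,0,0],[0,0,0]],"dr":[[0,0,0],[0,0,0],[0,0,0],[0,0,0],[0,0,0]],"claw":[0,0,0,0,0]}' 20

```

```text
clock: 3.45
position: [0.6037, 0.1408, 0.0367]
ee_rot: [-0.008, 3.141, 0.0]
force: [0.7, 0.7, -0.3]
width: 0.501
gripper_force: 0.0
turn [ 0.    0.   -0.01] (0.1deg) slide [-0.     0.003  0.002]  q7 1.32 pos [0.6037 0.1408 0.0367] w 0.501 gf 0.0 F [ 0.7  0.7 -0.3] t 3.5
clock: 3.95
position: [0.6034, 0.1414, 0.0363]
ee_rot: [-0.01, 3.142, 0.0]
force: [0.4, -0.4, -0.2]
width: 0.115
gripper_force: 0.0
```

```bash
python3 -m pendant '{"slide":[[0,0,0],[0,0,0]],"dr":[[0,0,0],[0,0,0]],"claw":[0,0]}' 20
python3 - <<'E'
from h import *
a=arm.get_image("top")[155:255,170:300];b=arm.get_image("side")[130:200,190:281]
cv2.imwrite("pics/g2.png",np.hstack([cv2.resize(x,(390,300),interpolation=2) for x in(a,b)])[:,:,::-1])
E
```

```text
clock: 4.15
position: [0.6034, 0.1414, 0.0363]
ee_rot: [-0.01, 3.142, 0.0]
force: [-0.1, 0.7, 0.7]
width: 0.008
gripper_force: 0.0
```

View pics/g2.png

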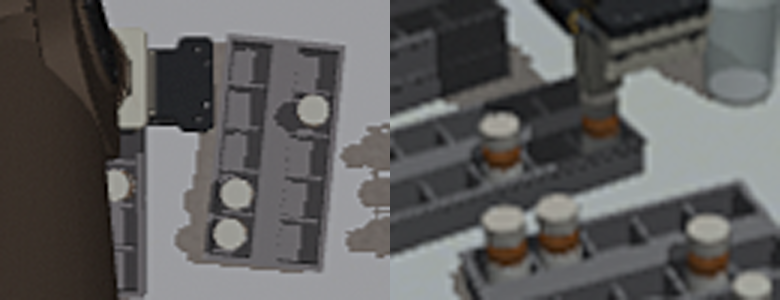

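```bash
python3 - <<'E'
from h import *
S0=cv2.imread("pics/side0.png")[:,:,::-1]
np.set_printoptions(precision=4,suppress=True)
print("tcp side",proj("side",arm.observe()["position"]))
for P in [(.6037,.1416,.064),(.5274,.1396,.064),(.6037,.1416,.003)]: print(P,"side",proj("side",P),"top",proj("top",P))
for c,s,wh in caps(S0,(180,140,300,210),12): print(c,s,wh, ray("side",c,.064))
E
```

```text
tcp side [239.4656 159.0791]
(0.6037, 0.1416, 0.064) side [239.1859 151.3208] top [206.9832 186.4928]
(0.5274, 0.1396, 0.064) side [216.315  158.4867] top [207.4847 215.987 ]
(0.6037, 0.1416, 0.003) side [239.8921 167.9687] top [210.3459 188.2092]
[238.5 151.5] 30 [8 4] [0.6014 0.1417 0.064 ]
[215. 159.] 32 [7 5] [0.5229 0.139  0.064 ]
[228.5 178. ] 38 [8 5] [0.5167 0.0345 0.064 ]
[216.  180.5] 48 [9 6] [0.4824 0.0408 0.064 ]
[264. 183.] 49 [9 7] [ 0.5892 -0.0326  0.064 ]
[274.5 196.5] 41 [8 6] [ 0.5839 -0.0948  0.064 ]
[246.5 207. ] 38 [8 5] [ 0.5031 -0.0957  0.064 ]
[260.5 208. ] 21 [8 3] [ 0.5311 -0.1158  0.064 ]
```

```bash
python3 - <<'E'
from h import *
b=arm.get_image("side")[105:185,195:285].copy();a=cv2.imread("pics/side0.png")[105:185,195:285,::-1]
L=[]
for x in(a,b):
    y=cv2.resize(x,(396,352),interpolation=cv2.INTER_NEAREST)
    y=np.clip(y.astype(int)*1.5,0,255).astype(np.uint8)
    L.append(y)
p=(proj("side",arm.observe()["position"])-[195,105])*4.4;cv2.circle(L[1],tuple(int(v) for v in p),4,(0,255,0),1)
cv2.imwrite("pics/g3.png",np.hstack(L)[:,:,::-1])
E
```

```text
(no output)
```

View pics/g3.png

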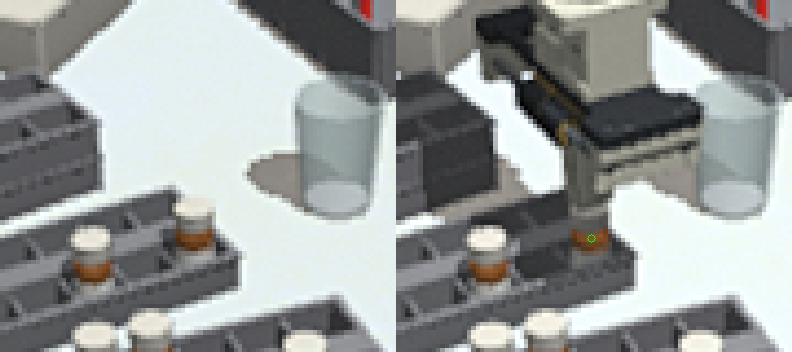

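The side view shows the closed fingertips at about cap height (v≈152). The reported TCP projects to v≈159, so the real tips seem to sit about 25 mm above the reported z. I'll check this with a gentle touch on the cap.

```bash
for i in 1 2 3 4; do python3 -m pendant '{"slide":[[0,0,0.004],[0,0,0]],"dr":[[0,0,0],[0,0,0]],"claw":[0,0]}' 20 | egrep "posit|^force"; done
```

```text
position: [0.604, 0.1415, 0.036]
force: [-1.8, -0.3, 7.9]
position: [0.6047, 0.1417, 0.036]
force: [-3.5, -0.4, 17.0]
position: [0.6054, 0.142, 0.0359]
force: [-6.0, -1.7, 26.3]
position: [0.6062, 0.1423, 0.0359]
force: [-6.9, -1.1, 35.6]
```

Contact is confirmed: the tips touch the cap (z≈.064) at reported z=.036, so real tip z ≈ reported + 0.028. I'll back off, open, and descend to a reported z of about 0.010.

```bash
python3 -m pendant '{"slide":[[0,0,-0.05],[0,0,-0.04],[0,0,0],[0,0,0],[0,0,0],[0,0,0],[0,0,0]],"dr":[[0,0,0],[0,0,0],[0,0,0],[0,0,0],[0,0,0],[0,0,0],[0,0,0]],"claw":[0.5,0.5,0.5,0.5,0.5,0.5,0.5]}' 20; python3 go.py .6027 .1416 .02 90.4
```

```text
clock: 5.8
position: [0.603, 0.1412, 0.0579]
ee_rot: [0.01, -3.141, 0.0]
force: [-0.3, 0.0, 0.1]
width: 0.497
gripper_force: 0.0
turn [-0.   -0.01 -0.01] (0.0deg) slide [0.001 0.001 0.126]  q7 1.32 pos [0.603  0.1412 0.0579] w 0.497 gf 0.0 F [-0.3  0.   0.1] t 5.8
```

```bash
python3 -m pendant '{"slide":[[0,0,0.06],[0,0,0.06],[0,0,0.01],[0,0,0]],"dr":[[0,0,0],[0,0,0],[0,0,0],[0,0,0]],"claw":[0.5,0.5,0.5,0.5]}' 20|egrep "posit|^force"
python3 -m pendant '{"slide":[[0,0,0.013],[0,0,0.013],[0,0,0]],"dr":[[0,0,0],[0,0,0],[0,0,0]],"claw":[0.5,0.5,0.5]}' 20|egrep "posit|^force"
python3 -m pendant '{"slide":[[0,0,0],[0,0,0],[0,0,0],[0,0,0],[0,0,0]],"dr":[[0,0,0],[0,0,0],[0,0,0],[0,0,0],[0,0,0]],"claw":[0,0,0,0,0]}' 15
python3 go.py .6027 .1416 .01 90.4
```

```text
position: [0.6028, 0.1411, 0.019]
force: [0.4, 0.6, 0.1]
position: [0.6033, 0.1413, 0.0117]
force: [0.2, -0.3, -0.1]
clock: 7.0
position: [0.6035, 0.1414, 0.0119]
ee_rot: [-0.01, 3.141, 0.0]
force: [-0.3, -0.8, 1.2]
width: 0.288
gripper_force: 15.0
turn [ 0.    0.   -0.01] (0.0deg) slide [0.003 0.001 0.006]  q7 1.33 pos [0.6035 0.1414 0.0119] w 0.288 gf 15.0 F [-0.3 -0.8  1.2] t 7.0
```

Gripped: width is 26.5 mm at 15 N. Now I'll lift, re-measure tray_a and work out the cell target.

```bash
cat > cellgo.py <<'E'
# cellgo.py cx cy z : measure tray_a now, compare with saved pose, plan to the cell
import sys,json,os
from h import *;from go import plan
T=arm.get_image("top");r=tray(T,(226,150,296,262))
sv=json.load(open("A.json")) if os.path.exists("A.json") else None
ok=np.abs(r[2]-[201,105]).max()<4
print("A",r[0].round(4),round(r[1],2),r[2].round(1),"ok" if ok else "OCCLUDED, using saved",sv)
r=(r[0],r[1]) if ok else (np.array(sv[0]),sv[1])
if ok: json.dump([list(r[0]),float(r[1])],open("A.json","w"))
for c,s,wh in caps(T,(226,150,296,262)):
    print("  cap",s,loc(r,ray("top",c,.064)[:2]).round(1))
cx,cy,z=map(float,sys.argv[1:4]);t=wld(r,[cx+2.3,cy+1.8]);print("target",t.round(4));plan(*t,z,r[1]+90)
E
python3 -m pendant '{"slide":[[0,0,-0.03],[0,0,-0.07],[0,0,-0.1],[0,0,-0.1],[0,0,-0.04],[0,0,0]],"dr":[[0,0,0],[0,0,0],[0,0,0],[0,0,0],[0,0,0],[0,0,0]],"claw":[0,0,0,0,0,0]}' 15
python3 cellgo.py 76 29.5 .112
```

```text
clock: 7.6
position: [0.6046, 0.1417, 0.1159]
ee_rot: [-0.01, 3.138, 0.002]
force: [0.8, 0.0, -0.7]
width: 0.286
gripper_force: 15.0
A [ 5.533e-01 -4.000e-04] -5.84 [201.  105.6] ok None
  cap 78 [ 41.5 -26.2]
  cap 86 [-36.8  30.5]
  cap 81 [-71.8  32. ]
target [0.6344 0.0228]
turn [0.   0.01 0.9 ] (-6.2deg) slide [-0.142 -0.383  0.007]  q7 1.32 pos [0.6036 0.1414 0.1141] w 0.291 gf 15.0 F [-1.4 -0.3 -0.5] t 7.7
```

```bash
python3 -m pendant '{"slide":[[0,0,0],[-0.035,-0.096,0],[-0.036,-0.096,0],[-0.036,-0.096,0],[-0.035,-0.095,0.005],[0,0,0],[0,0,0]],"dr":[[0,0,0.9],[0,0,0],[0,0,0],[0,0,0],[0,0,0],[0,0,0],[0,0,0]],"claw":[0,0,0,0,0,0,0]}' 15 >/dev/null
python3 cellgo.py 76 29.5 .012
```

```text
A [ 0.6455 -0.066 ] -0.26 [96.9 45.4] OCCLUDED, using saved [[0.553304443359375, -0.0003503875732421875], -5.8441619873046875]
target [0.6344 0.0228]
turn [ 0.   -0.02  0.  ] (-0.0deg) slide [-0.005 -0.001  0.329]  q7 1.43 pos [0.6331 0.0233 0.1107] w 0.291 gf 15.0 F [ 0.1  0.3 -0.2] t 8.4
```

```bash
python3 -m pendant '{"slide":[[-0.004,0,0.1],[0,0,0.1],[0,0,0.08],[0,0,0.025],[0,0,0.014],[0,0,0.006],[0,0,0],[0,0,0]],"dr":[[0,0,0],[0,0,0],[0,0,0],[0,0,0],[0,0,0],[0,0,0],[0,0,0],[0,0,0]],"claw":[0,0,0,0,0,0,0,0]}' 15
python3 - <<'E'
from h import *
b=arm.get_image("side")[130:220,200:300]
cv2.imwrite("pics/p1.png",cv2.resize(b,None,fx=5,fy=5,interpolation=2)[:,:,::-1])
E
```

```text
clock: 9.2
position: [0.636, 0.0227, 0.0158]
ee_rot: [0.16, 3.136, 0.001]
force: [-0.5, 0.4, -0.2]
width: 0.288
gripper_force: 15.0
```

View pics/p1.png

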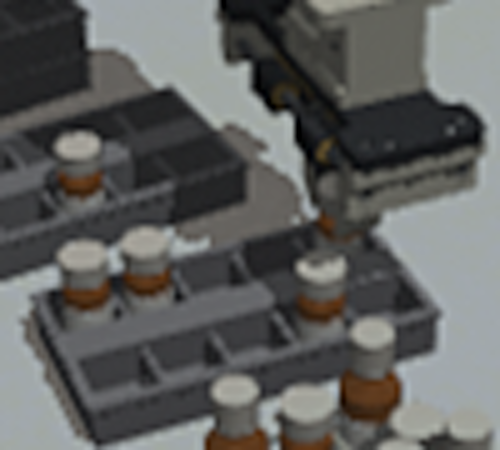

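The vial stands in the far cell of tray_a. I'll lower it the last few millimetres, release, and move up and towards t1's second vial.

```bash
python3 -m pendant '{"slide":[[0.004,0,0.008],[0,0,0.005],[0,0,0]],"dr":[[0,0,0],[0,0,0],[0,0,0]],"claw":[0,0,0]}' 15|egrep "posit|^force"
python3 -m pendant '{"slide":[[0,0,0],[0,0,0],[0,0,0],[0,0,-0.05],[0,0,-0.1],[0,0,-0.1],[0,0,-0.08],[0,0,0]],"dr":[[0,0,0],[0,0,0],[0,0,0],[0,0,0],[0,0,0],[0,0,0],[0,0,0],[0,0,0]],"claw":[0.45,0.45,0.45,0.45,0.45,0.5,0.5,0.5]}' 15|egrep "posit|^force"
python3 go.py .5265 .1396 .112 90.4
```

```text
position: [0.6344, 0.0224, 0.0117]
force: [-2.1, -0.8, 7.6]
position: [0.6368, 0.0228, 0.1148]
force: [-0.4, 0.2, 0.3]
turn [ 0.01  0.06 -0.91] (6.2deg) slide [0.365 0.392 0.009]  q7 1.43 pos [0.6368 0.0228 0.1148] w 0.501 gf 0.0 F [-0.4  0.2  0.3] t 10.3
```

```bash
python3 -m pendant '{"slide":[[0,0,0],[0.073,0.078,0],[0.073,0.078,0],[0.073,0.078,0],[0.073,0.079,0],[0.073,0.079,0.009],[0,0,0],[0,0,0]],"dr":[[0,0.06,-0.91],[0,0,0],[0,0,0],[0,0,0],[0,0,0],[0,0,0],[0,0,0],[0,0,0]],"claw":[0.5,0.5,0.5,0.5,0.5,0.5,0.5,0.5]}' 15|egrep "posit|^force"
python3 go.py .5265 .1396 .013 90.4; python3 - <<'E'
from h import *
T=arm.get_image("top");r=tray(T,W["A"]);print(r);[print(s,loc(r,ray("top",c,.064)[:2]).round(1)) for c,s,w in caps(T,W["A"])]
E
```

```text
position: [0.5234, 0.1399, 0.1083]
force: [0.4, -0.5, -0.1]
turn [ 0.   -0.06  0.02] (-0.1deg) slide [-0.01  -0.001  0.318]  q7 1.27 pos [0.5234 0.1399 0.1083] w 0.496 gf 0.0 F [ 0.4 -0.5 -0.1] t 11.2
(array([0.55475592, 0.01376766]), -5.844169616699219, array([201.03067017, 133.93867493]), array([198.99998474, 102.99999237]))
80 [78.6 18. ]
78 [ 41.5 -40.4]
78 [-36.8  16.3]
81 [-71.8  17.8]
```

```bash
python3 -m pendant '{"slide":[[-0.01,0,0.1],[0,0,0.1],[0,0,0.08],[0,0,0.03],[0,0,0.008],[0,0,0],[0,0,0]],"dr":[[0,0,0],[0,0,0],[0,0,0],[0,0,0],[0,0,0],[0,0,0],[0,0,0]],"claw":[0.5,0.5,0.5,0.5,0.5,0.5,0.5]}' 15|egrep "posit|^force"
python3 -m pendant '{"slide":[[0,0,0],[0,0,0],[0,0,0],[0,0,0],[0,0,-0.03],[0,0,-0.07],[0,0,-0.1],[0,0,-0.1],[0,0,-0.03],[0,0,0]],"dr":[[0,0,0],[0,0,0],[0,0,0],[0,0,0],[0,0,0],[0,0,0],[0,0,0],[0,0,0],[0,0,0],[0,0,0]],"claw":[0,0,0,0,0,0,0,0,0,0]}' 15
python3 cellgo.py 38 29.5 .112
```

```text
position: [0.5271, 0.1396, 0.0137]
force: [-0.3, 0.8, -0.7]
clock: 12.9
position: [0.5277, 0.1398, 0.1132]
ee_rot: [0.012, -3.137, -0.002]
force: [-0.1, -0.4, -1.0]
width: 0.291
gripper_force: 15.0
A [0.5556 0.0218] -5.84 [201.  150.2] OCCLUDED, using saved [[0.553304443359375, -0.0003503875732421875], -5.8441619873046875]
  cap 80 [78.6 32.2]
  cap 78 [ 41.5 -26.2]
  cap 78 [-36.8  30.5]
  cap 81 [-71.8  32. ]
target [0.5966 0.0267]
turn [ 0.   -0.05  0.91] (-6.3deg) slide [-0.27  -0.351 -0.001]  q7 1.27 pos [0.5268 0.1396 0.1118] w 0.288 gf 15.0 F [ 0.7 -0.4 -0.8] t 12.9
```

```bash
python3 -m pendant '{"slide":[[0,0,0],[-0.068,-0.088,0],[-0.068,-0.088,0],[-0.067,-0.088,0],[-0.067,-0.087,0],[0,0,0],[0,0,0]],"dr":[[0,-0.05,0.91],[0,0,0],[0,0,0],[0,0,0],[0,0,0],[0,0,0],[0,0,0]],"claw":[0,0,0,0,0,0,0]}' 15 >/dev/null
python3 go.py .5966 .0267 .013 84.16
```

```text
turn [-0.01 -0.03 -0.01] (0.1deg) slide [-0.003  0.004  0.322]  q7 1.41 pos [0.5956 0.0256 0.1097] w 0.288 gf 15.0 F [ 0.4  0.1 -1. ] t 13.7
```

```bash
python3 -m pendant '{"slide":[[0,0,0.1],[0,0,0.1],[0,0,0.08],[0,0,0.02],[0,0,0.01],[0,0,0.005],[0,0,0],[0,0,0]],"dr":[[0,0,0],[0,0,0],[0,0,0],[0,0,0],[0,0,0],[0,0,0],[0,0,0],[0,0,0]],"claw":[0,0,0,0,0,0,0,0]}' 15|egrep "posit|^force"; python3 go.py .5966 .0267 .013 84.16
```

```text
position: [0.5972, 0.0267, 0.0179]
force: [-1.0, -0.6, -0.7]
turn [0. 0. 0.] (-0.0deg) slide [ 0.002 -0.     0.016]  q7 1.43 pos [0.5972 0.0267 0.0179] w 0.289 gf 15.0 F [-1.  -0.6 -0.7] t 14.4
```

```bash
sed -i "s/    d=(phi-cur+90)%180-90/    d=(phi-cur+90)%180-90\n    if abs(o['joints'][6]-np.radians(d))>2.3: d-=np.sign(d)*180/" go.py
python3 -m pendant '{"slide":[[0,0,0.01],[0,0,0.006],[0,0,0]],"dr":[[0,0,0],[0,0,0],[0,0,0]],"claw":[0,0,0]}' 15|egrep "posit|^force"
python3 -m pendant '{"slide":[[0,0,0],[0,0,0],[0,0,0],[0,0,-0.05],[0,0,-0.1],[0,0,-0.1],[0,0,-0.11],[0,0,0]],"dr":[[0,0,0],[0,0,0],[0,0,0],[0,0,0],[0,0,0],[0,0,0],[0,0,0],[0,0,0]],"claw":[0.45,0.45,0.45,0.45,0.45,0.5,0.5,0.5]}' 15|egrep "posit|^force"
python3 go.py .527 -.129 .12 93; python3 go.py .567 -.165 .12 3
```

```text
position: [0.5971, 0.0264, 0.0128]
force: [-0.5, 0.1, 5.5]
position: [0.5995, 0.0267, 0.1245]
force: [0.5, -0.8, -0.2]
turn [ 0.01  0.05 -1.29] (8.8deg) slide [ 0.268 -0.506  0.015]  q7 1.41 pos [0.5995 0.0267 0.1245] w 0.499 gf 0.0 F [ 0.5 -0.8 -0.2] t 15.6
turn [ -0.03   0.05 -14.37] (98.8deg) slide [0.632 0.142 0.015]  q7 1.41 pos [0.5995 0.0267 0.1245] w 0.499 gf 0.0 F [ 0.5 -0.8 -0.2] t 15.6
```

```bash
python3 -m pendant '{"slide":[[0,0,0],[0,0,0],[0.045,-0.084,0],[0.045,-0.084,0],[0.045,-0.084,0],[0.045,-0.084,0],[0.044,-0.085,0],[0.044,-0.085,0.015],[0,0,0],[0,0,0]],"dr":[[0,0,-0.65],[0,0.05,-0.64],[0,0,0],[0,0,0],[0,0,0],[0,0,0],[0,0,0],[0,0,0],[0,0,0],[0,0,0]],"claw":[0.5,0.5,0.5,0.5,0.5,0.5,0.5,0.5,0.5,0.5]}' 15 >/dev/null
python3 go.py .527 -.129 .019 93;python3 look.py | sed -n '6,20p'
```

```text
turn [ 0.01 -0.07 -0.01] (0.0deg) slide [-0.011  0.002  0.322]  q7 1.83 pos [ 0.5238 -0.1297  0.1157] w 0.506 gf 0.0 F [0.7 0.5 0.7] t 16.6
  cap [273.5 191. ] 78 [10  9] [ 0.592  -0.0307] local [ 40.8869 -15.9204]
t2 [ 0.5202 -0.373 ] -1.2690200805664062 [126.1498  44.7349] [199.     111.4448]
  cap [401.5 247.5] 85 [10 10] [ 0.4478 -0.356 ] local [-72.7131  15.3998]
rack
```

```bash
python3 -m pendant '{"slide":[[-0.01,0,0.1],[0,0,0.1],[0,0,0.08],[0,0,0.03],[0,0,0.012],[0,0,0],[0,0,0]],"dr":[[0,-0.06,0],[0,0,0],[0,0,0],[0,0,0],[0,0,0],[0,0,0],[0,0,0]],"claw":[0.5,0.5,0.5,0.5,0.5,0.5,0.5]}' 15|egrep "posit|^force"
python3 -m pendant '{"slide":[[0,0,0],[0,0,0],[0,0,0],[0,0,0],[0,0,-0.01]],"dr":[[0,0,0],[0,0,0],[0,0,0],[0,0,0],[0,0,0]],"claw":[0,0,0,0,0]}' 15
python3 - <<'E'
from h import *
b=arm.get_image("side")[170:270,215:315]
cv2.imwrite("pics/r1.png",cv2.resize(b,None,fx=5,fy=5,interpolation=2)[:,:,::-1])
E
```

```text
position: [0.5281, -0.129, 0.0206]
force: [-0.5, 0.3, 0.1]
clock: 17.8
position: [0.5269, -0.1291, 0.0225]
ee_rot: [0.083, -3.14, -0.001]
force: [-0.0, -0.0, -0.4]
width: 0.285
gripper_force: 15.0
```

View pics/r1.png

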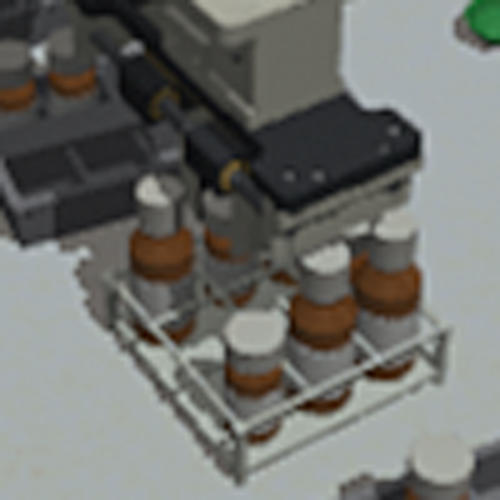

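The fingers hold the rack vial, and the bottles are still standing. Lifting.

```bash
python3 -m pendant '{"slide":[[0,0,-0.03],[0,0,-0.06],[0,0,-0.08],[0,0,-0.08],[0,0,-0.08],[0,0,-0.02],[0,0,0]],"dr":[[0,0,0],[0,0,0],[0,0,0],[0,0,0],[0,0,0],[0,0,0],[0,0,0]],"claw":[0,0,0,0,0,0,0]}' 15
python3 cellgo.py 0 29.5 .112
```

```text
clock: 18.55
position: [0.5278, -0.1293, 0.1286]
ee_rot: [-0.083, 3.138, 0.0]
force: [0.2, 0.3, -0.2]
width: 0.29
gripper_force: 15.0
A [ 0.5517 -0.0198] -3.61 [201.6 144.4] OCCLUDED, using saved [[0.553304443359375, -0.0003503875732421875], -5.8441619873046875]
  cap 80 [78.6 32.2]
  cap 78 [40.9 30.8]
  cap 78 [ 41.5 -26.2]
target [0.5588 0.0306]
turn [0.   0.   1.29] (-8.9deg) slide [-0.051  0.54   0.052]  q7 1.83 pos [ 0.527  -0.1291  0.1275] w 0.291 gf 15.0 F [ 0.1 -0.4 -0. ] t 18.6
```

```bash
python3 -m pendant '{"slide":[[0,0,0],[0,0,0],[-0.008,0.09,0],[-0.008,0.09,0],[-0.009,0.09,0],[-0.009,0.09,0],[-0.009,0.09,0.02],[-0.008,0.09,0.03],[0,0,0],[0,0,0]],"dr":[[0,0,0.65],[0,0,0.64],[0,0,0],[0,0,0],[0,0,0],[0,0,0],[0,0,0],[0,0,0],[0,0,0],[0,0,0]],"claw":[0,0,0,0,0,0,0,0,0,0]}' 15 >/dev/null
python3 go.py .5588 .0306 .015 84.16
```

```text
turn [-0.   -0.02  0.01] (-0.1deg) slide [-0.004 -0.     0.32 ]  q7 1.39 pos [0.5577 0.0308 0.1111] w 0.289 gf 15.0 F [ 0.4 -0.7 -1.1] t 19.6
```

```bash
python3 -m pendant '{"slide":[[-0.002,0,0.1],[0,0,0.1],[0,0,0.08],[0,0,0.02],[0,0,0.01],[0,0,0.01],[0,0,0],[0,0,0]],"dr":[[0,-0.02,0],[0,0,0],[0,0,0],[0,0,0],[0,0,0],[0,0,0],[0,0,0],[0,0,0]],"claw":[0,0,0,0,0,0,0,0]}' 15|egrep "posit|^force"
```

```text
position: [0.5602, 0.0304, 0.0175]
force: [0.0, -0.4, 0.4]
```

```bash
python3 -m pendant '{"slide":[[0.003,0,0.006],[0,0,0.005],[0,0,0]],"dr":[[0,0,0],[0,0,0],[0,0,0]],"claw":[0,0,0]}' 15|egrep "posit|^force"
python3 -m pendant '{"slide":[[0,0,0],[0,0,0],[0,0,0],[0,0,-0.05],[0,0,-0.1],[0,0,-0.1],[0,0,-0.11],[0,0,0]],"dr":[[0,0,0],[0,0,0],[0,0,0],[0,0,0],[0,0,0],[0,0,0],[0,0,0],[0,0,0]],"claw":[0.45,0.45,0.45,0.45,0.45,0.5,0.5,0.5]}' 15|egrep "posit|^force"
python3 go.py .567 -.165 .12 3
```

```text
position: [0.559, 0.0305, 0.0139]
force: [-1.0, -0.7, 6.6]
position: [0.5612, 0.0307, 0.1255]
force: [0.9, -0.4, 0.3]
turn [ -0.05   0.07 -14.37] (98.8deg) slide [0.653 0.015 0.018]  q7 1.39 pos [0.5612 0.0307 0.1255] w 0.496 gf 0.0 F [ 0.9 -0.4  0.3] t 21.5
```

```bash
python3 -m pendant '{"slide":[[0,0,0],[0,0,0],[0,0,0],[0,0,0],[0,0,0],[0,0,0],[0,0,0],[0,0,0],[0,0,0],[0,0,0]],"dr":[[0,0,-0.96],[0,0,-0.96],[0,0,-0.96],[0,0,-0.96],[0,0,-0.96],[0,0,-0.96],[0,0,-0.96],[0,0,-0.96],[0,0,-0.96],[0,0,-0.96]],"claw":[0.5,0.5,0.5,0.5,0.5,0.5,0.5,0.5,0.5,0.5]}' 15 >/dev/null
python3 -m pendant '{"slide":[[0,0,0],[0,0,0],[0,0,0],[0,0,0],[0,0,0],[0,0,0]],"dr":[[0,0,-0.96],[0,0,-0.96],[0,0,-0.96],[0,0,-0.96],[0,0,-0.93],[0,0,0]],"claw":[0.5,0.5,0.5,0.5,0.5,0.5]}' 15 >/dev/null
python3 -m pendant '{"slide":[[0.09,0.003,0],[0.09,0.002,0],[0.09,0.002,0],[0.09,0.002,0],[0.09,0.002,0],[0.09,0.002,0],[0.1,0.002,0.015],[0,0,0],[0,0,0]],"dr":[[0,0,0],[0,0,0],[0,0,0],[0,0,0],[0,0,0],[0,0,0],[0,0,0],[0,0,0],[0,0,0]],"claw":[0.5,0.5,0.5,0.5,0.5,0.5,0.5,0.5,0.5]}' 15 >/dev/null
python3 go.py .567 -.165 .019 3;python3 look.py | sed -n '4,20p'
```

```text
turn [ 2.000e-02 -4.000e-02  2.612e+01] (-179.6deg) slide [-0.012  0.017  0.318]  q7 2.74 pos [ 0.5617 -0.1618  0.1143] w 0.505 gf 0.0 F [ 0.2  0.9 -0.5] t 24.0
  cap [252.5 174.5] 80 [10 10] [0.6348 0.0237] local [78.5712 33.083 ]
  cap [251.5 189. ] 78 [10  9] [0.5971 0.0262] local [40.8563 31.6959]
t2 [ 0.3998 -0.2852] 89.13481903076172 [28.7266 23.2705] [203.7594 104.8943]
rack
  [312.5 201. ] 48 [8 7] z.07 [ 0.5659 -0.1303] z.097 [ 0.5648 -0.1272]
  [309.  216.5] 94 [15 10] z.07 [ 0.5263 -0.1211] z.097 [ 0.5263 -0.1182]
  [342. 227.] 30 [7 5] z.07 [ 0.4997 -0.2047] z.097 [ 0.5004 -0.1996]
  [315.  232.5] 59 [9 8] z.07 [ 0.4857 -0.136 ] z.097 [ 0.4867 -0.1328]
```

```bash
python3 -c "
from cell import arm
o=arm.observe();print(o['joints'].round(3),o['ee_rot'],o['dq'].round(3))"
```

```text
[ 0.909  0.743 -1.161  1.711  0.73   1.193  2.74 ] [ 2.27295101 -2.16792875 -0.00246758] [-0.013 -0.02  -0.03   0.003  0.01   0.002  0.001]
```

My wrist rule had the sign wrong: q7 grows with phi minus azimuth. I'll fix it and unwind by a half turn.

```bash
sed -i "s/\['joints'\]\[6\]-np.radians/['joints'][6]+np.radians/" go.py
Z='x'
python3 -m pendant '{"slide":[[0,0,0],[0,0,0],[0,0,0],[0,0,0],[0,0,0],[0,0,0],[0,0,0],[0,0,0],[0,0,0],[0,0,0]],"dr":[[0,0,1],[0,0,1],[0,0,1],[0,0,1],[0,0,1],[0,0,1],[0,0,1],[0,0,1],[0,0,1],[0,0,1]],"claw":[0.5,0.5,0.5,0.5,0.5,0.5,0.5,0.5,0.5,0.5]}' 15 >/dev/null
python3 -m pendant '{"slide":[[0,0,0],[0,0,0],[0,0,0],[0,0,0],[0,0,0],[0,0,0],[0,0,0],[0,0,0],[0,0,0],[0,0,0]],"dr":[[0,0,1],[0,0,1],[0,0,1],[0,0,1],[0,0,1],[0,0,1],[0,0,1],[0,0,1],[0,0,1],[0,0,1]],"claw":[0.5,0.5,0.5,0.5,0.5,0.5,0.5,0.5,0.5,0.5]}' 15 >/dev/null
python3 -m pendant '{"slide":[[0,0,0],[0,0,0],[0,0,0],[0,0,0],[0,0,0],[0,0,0],[0,0,0],[0,0,0]],"dr":[[0,0,1],[0,0,1],[0,0,1],[0,0,1],[0,0,1],[0,0,1],[0,0,0.1],[0,0,0]],"claw":[0.5,0.5,0.5,0.5,0.5,0.5,0.5,0.5]}' 15 >/dev/null
python3 go.py .567 -.165 .019 3;python3 -c "
from cell import arm
print(arm.observe()['joints'].round(3))";python3 look.py | sed -n '9,20p'
```

```text
turn [0.02 0.01 0.08] (-0.5deg) slide [-0.016  0.011  0.327]  q7 0.04 pos [ 0.5633 -0.1603  0.1171] w 0.501 gf 0.0 F [ 0.3  0.3 -0.6] t 26.9
[ 0.477  0.485 -0.41   1.746  0.23   0.955  0.038]Traceback (most recent call last):
  File "look.py", line 5, in <module>
    r=tray(T,w,*((0,.06) if n=="pile" else (0,.03)));print(n,*r)
  File "h.py", line 47, in tray
    c=max(cv2.findContours(m,0,1)[0],key=cv2.contourArea)[:,0,:]+[u0,v0]
      ~~~^^^^^^^^^^^^^^^^^^^^^^^^^^^^^^^^^^^^^^^^^^^^^^^^
ValueError: max() iterable argument is empty
```

```bash
python3 -m pendant '{"slide":[[-0.016,0.011,0],[0,0,0.1],[0,0,0.1],[0,0,0.04],[0,0,0],[0,0,0]],"dr":[[0.02,0,0.08],[0,0,0],[0,0,0],[0,0,0],[0,0,0],[0,0,0]],"claw":[0.5,0.5,0.5,0.5,0.5,0.5]}' 15|egrep "posit|^force"
python3 go.py .567 -.165 .019 3
```

```text
position: [0.5672, -0.1662, 0.0454]
force: [0.2, 0.1, 0.1]
turn [ 0.    0.   -0.03] (0.2deg) slide [ 0.004 -0.     0.088]  q7 -0.01 pos [ 0.5672 -0.1662  0.0454] w 0.501 gf 0.0 F [0.2 0.1 0.1] t 27.5
```

```bash
python3 -m pendant '{"slide":[[0.004,0,0.03],[0,0,0.03],[0,0,0.02],[0,0,0.008],[0,0,0],[0,0,0]],"dr":[[0,0,0],[0,0,0],[0,0,0],[0,0,0],[0,0,0],[0,0,0]],"claw":[0.5,0.5,0.5,0.5,0.5,0.5]}' 15|egrep "posit|^force"
python3 -m pendant '{"slide":[[0,0,0],[0,0,0],[0,0,0],[0,0,0],[0,0,-0.01]],"dr":[[0,0,0],[0,0,0],[0,0,0],[0,0,0],[0,0,0]],"claw":[0,0,0,0,0]}' 15
```

```text
position: [0.5666, -0.1649, 0.0183]
force: [-0.2, -0.1, -0.0]
clock: 28.6
position: [0.5661, -0.1649, 0.021]
ee_rot: [-2.167, -2.273, 0.001]
force: [-0.4, -0.3, -0.1]
width: 0.286
gripper_force: 15.0
```

```bash
python3 -m pendant '{"slide":[[0,0,-0.03],[0,0,-0.06],[0,0,-0.08],[0,0,-0.08],[0,0,-0.08],[0,0,-0.02],[0,0,0]],"dr":[[0,0,0],[0,0,0],[0,0,0],[0,0,0],[0,0,0],[0,0,0],[0,0,0]],"claw":[0,0,0,0,0,0,0]}' 15 | egrep "posit|gri"
python3 -m pendant '{"slide":[[0,0,0],[0,0,0],[0,0,0],[0,0,0],[0,0,0],[0,0,0],[0,0,0],[0,0,0],[0,0,0],[0,0,0]],"dr":[[0,0,-0.9],[0,0,-0.9],[0,0,-0.9],[0,0,-0.9],[0,0,-0.9],[0,0,-0.9],[0,0,-0.9],[0,0,-0.9],[0,0,-0.9],[0,0,-0.9]],"claw":[0,0,0,0,0,0,0,0,0,0]}' 15 >/dev/null
python3 -m pendant '{"slide":[[0,0,0],[0,0,0],[0,0,0],[0,0,0],[0,0,0]],"dr":[[0,0,-0.9],[0,0,-0.9],[0,0,-0.9],[0,0,-0.1],[0,0,0]],"claw":[0,0,0,0,0]}' 15 >/dev/null
python3 cellgo.py 76 -29.5 .112
```

```text
position: [0.5672, -0.1651, 0.1275]
gripper_force: 15.0
A [ 0.5533 -0.001 ] -6.14 [201.2 104.7] ok [[0.553304443359375, -0.0003503875732421875], -5.8441619873046875]
  cap 80 [78.4 33.2]
  cap 51 [44.4 33.4]
  cap 45 [ 45.6 -26.2]
  cap 44 [-75.5  29.3]
target [ 0.6282 -0.0369]
turn [ 0.   -0.01 -0.02] (0.1deg) slide [-0.16   0.446  0.045]  q7 1.27 pos [ 0.5661 -0.1648  0.1256] w 0.286 gf 15.0 F [ 0.1 -0.5 -0.5] t 30.9
```

```bash
python3 -m pendant '{"slide":[[-0.032,0.09,0],[-0.032,0.09,0],[-0.032,0.09,0],[-0.032,0.09,0.02],[-0.032,0.086,0.025],[0,0,0],[0,0,0]],"dr":[[0,0,0],[0,0,0],[0,0,0],[0,0,0],[0,0,0],[0,0,0],[0,0,0]],"claw":[0,0,0,0,0,0,0]}' 15 >/dev/null
python3 go.py .6282 -.0365 .013 84.0
```

```text
turn [-0.   -0.01 -0.02] (0.1deg) slide [ 0.    -0.001  0.331]  q7 1.04 pos [ 0.6283 -0.0363  0.1123] w 0.287 gf 15.0 F [-0.8 -0.9 -0.3] t 31.6
```

```bash
python3 -m pendant '{"slide":[[0.002,0,0.1],[0.002,0,0.1],[0,0,0.08],[0,0,0.02],[0,0,0.01],[0,0,0.01],[0,0,0],[0,0,0]],"dr":[[0,0,0],[0,0,0],[0,0,0],[0,0,0],[0,0,0],[0,0,0],[0,0,0],[0,0,0]],"claw":[0,0,0,0,0,0,0,0]}' 15|egrep "posit|^force"
```

```text
position: [0.6279, -0.0369, 0.0177]
force: [-0.8, -0.2, -0.8]
```

```bash
python3 -m pendant '{"slide":[[0,0,0.008],[0,0,0.007],[0,0,0]],"dr":[[0,0,0],[0,0,0],[0,0,0]],"claw":[0,0,0]}' 15|egrep "posit|^force"
python3 -m pendant '{"slide":[[0,0,0],[0,0,0],[0,0,0],[0,0,-0.05],[0,0,-0.1],[0,0,-0.1],[0,0,-0.12],[0,0,0]],"dr":[[0,0,0],[0,0,0],[0,0,0],[0,0,0],[0,0,0],[0,0,0],[0,0,0],[0,0,0]],"claw":[0.42,0.42,0.42,0.42,0.42,0.5,0.5,0.5]}' 15|egrep "posit|^force"
python3 go.py .493 -.208 .12 93
```

```text
position: [0.6274, -0.037, 0.0123]
force: [-0.2, -1.1, 0.6]
position: [0.6304, -0.0357, 0.1295]
force: [0.9, 1.3, 1.2]
turn [ 0.01  0.07 -1.32] (9.1deg) slide [ 0.488 -0.55   0.032]  q7 1.05 pos [ 0.6304 -0.0357  0.1295] w 0.497 gf 0.0 F [0.9 1.3 1.2] t 33.5
```

```bash
python3 -m pendant '{"slide":[[0,0,0],[0,0,0],[0.061,-0.069,0],[0.061,-0.069,0],[0.061,-0.069,0],[0.061,-0.069,0],[0.061,-0.069,0],[0.061,-0.069,0],[0.061,-0.068,0.01],[0.061,-0.068,0.02]],"dr":[[0,0,-0.66],[0,0.05,-0.66],[0,0,0],[0,0,0],[0,0,0],[0,0,0],[0,0,0],[0,0,0],[0,0,0],[0,0,0]],"claw":[0.5,0.5,0.5,0.5,0.5,0.5,0.5,0.5,0.5,0.5]}' 15 >/dev/null
python3 -m pendant '{"slide":[[0,0,0],[0,0,0]],"dr":[[0,0,0],[0,0,0]],"claw":[0.5,0.5]}' 15 >/dev/null
python3 go.py .493 -.208 .019 93
```

```text
turn [-0.   -0.05 -0.02] (0.1deg) slide [-0.013  0.005  0.322]  q7 1.51 pos [ 0.4893 -0.2096  0.1155] w 0.501 gf 0.0 F [-0.   1.   0.2] t 34.6
```

```bash
python3 -m pendant '{"slide":[[-0.012,0.003,0.1],[0,0,0.1],[0,0,0.05],[0,0,0],[0,0,0]],"dr":[[0,-0.04,0],[0,0,0],[0,0,0],[0,0,0],[0,0,0]],"claw":[0.5,0.5,0.5,0.5,0.5]}' 15|egrep "posit|^force"
python3 go.py .493 -.208 .019 93;
```

```text
position: [0.4937, -0.2074, 0.0409]
force: [0.4, 0.4, 0.6]
turn [ 0.   -0.01  0.  ] (-0.0deg) slide [ 0.002 -0.002  0.073]  q7 1.42 pos [ 0.4937 -0.2074  0.0409] w 0.500 gf 0.0 F [0.4 0.4 0.6] t 35.1
```

```bash
python3 -m pendant '{"slide":[[0,0,0.03],[0,0,0.03],[0,0,0.014],[0,0,0],[0,0,0]],"dr":[[0,0,0],[0,0,0],[0,0,0],[0,0,0],[0,0,0]],"claw":[0.5,0.5,0.5,0.5,0.5]}' 15|egrep "posit|^force"
python3 -m pendant '{"slide":[[0,0,0],[0,0,0],[0,0,0],[0,0,0],[0,0,-0.01]],"dr":[[0,0,0],[0,0,0],[0,0,0],[0,0,0],[0,0,0]],"claw":[0,0,0,0,0]}' 15
python3 -m pendant '{"slide":[[0,0,-0.03],[0,0,-0.06],[0,0,-0.08],[0,0,-0.08],[0,0,-0.08],[0,0,-0.02],[0,0,0]],"dr":[[0,0,0],[0,0,0],[0,0,0],[0,0,0],[0,0,0],[0,0,0],[0,0,0]],"claw":[0,0,0,0,0,0,0]}' 15 | egrep "posit|gri"
python3 cellgo.py 0 -29.5 .112
```

```text
position: [0.4928, -0.2081, 0.0179]
force: [0.2, 0.7, -0.1]
clock: 36.15
position: [0.4925, -0.2081, 0.0208]
ee_rot: [0.081, -3.138, -0.0]
force: [0.6, 0.2, -0.7]
width: 0.293
gripper_force: 15.0
position: [0.4936, -0.2084, 0.127]
gripper_force: 15.0
A [ 0.5533 -0.0009] -5.7 [201.  104.7] ok [[0.5533048706054687, -0.0010103302001953124], -6.1430511474609375]
  cap 80 [78.7 32.5]
  cap 80 [ 79.4 -27.2]
  cap 77 [41.  31.3]
  cap 77 [ 41.5 -25.8]
  cap 79 [ 1.9 32.5]
  cap 77 [-36.8  31.1]
target [ 0.5528 -0.0287]
turn [-0.   -0.01  1.26] (-8.6deg) slide [-0.139  0.616  0.046]  q7 1.51 pos [ 0.4928 -0.2083  0.1259] w 0.286 gf 15.0 F [ 0.8 -0.  -1.4] t 36.9
```

```bash
python3 -m pendant '{"slide":[[0,0,0],[0,0,0],[-0.02,0.088,0],[-0.02,0.088,0],[-0.02,0.088,0],[-0.02,0.088,0],[-0.02,0.088,0],[-0.02,0.088,0.02],[-0.019,0.088,0.025],[0,0,0]],"dr":[[0,0,0.63],[0,0,0.63],[0,0,0],[0,0,0],[0,0,0],[0,0,0],[0,0,0],[0,0,0],[0,0,0],[0,0,0]],"claw":[0,0,0,0,0,0,0,0,0,0]}' 15 >/dev/null
python3 -m pendant '{"slide":[[0,0,0]],"dr":[[0,0,0]],"claw":[0]}' 15 >/dev/null
python3 go.py .5528 -.0284 .013 84.2
```

```text
turn [-0.   -0.03  0.03] (-0.2deg) slide [-0.003 -0.001  0.327]  q7 1.02 pos [ 0.5519 -0.028   0.111 ] w 0.291 gf 15.0 F [-0.9 -0.3  0.2] t 38.0
```

```bash
python3 -m pendant '{"slide":[[0.001,0,0.1],[0,0,0.1],[0,0,0.08],[0,0,0.02],[0,0,0.01],[0,0,0.008],[0,0,0],[0,0,0]],"dr":[[0,-0.02,0],[0,0,0],[0,0,0],[0,0,0],[0,0,0],[0,0,0],[0,0,0],[0,0,0]],"claw":[0,0,0,0,0,0,0,0]}' 15|egrep "posit|^force"
```

```text
position: [0.5531, -0.0285, 0.0178]
force: [-0.1, 0.6, -0.5]
```

Next I'll release and head for tray t2 (two vials, phi ≈ 85°).

```bash
python3 -m pendant '{"slide":[[0,0,0.009],[0,0,0.007],[0,0,0]],"dr":[[0,0,0],[0,0,0],[0,0,0]],"claw":[0,0,0]}' 15|egrep "posit|^force"
python3 -m pendant '{"slide":[[0,0,0],[0,0,0],[0,0,0],[0,0,-0.05],[0,0,-0.1],[0,0,-0.1],[0,0,-0.12],[0,0,0]],"dr":[[0,0,0],[0,0,0],[0,0,0],[0,0,0],[0,0,0],[0,0,0],[0,0,0],[0,0,0]],"claw":[0.42,0.42,0.42,0.42,0.42,0.5,0.5,0.5]}' 15|egrep "posit|^force"
python3 - <<'E'
from h import *
from go import plan
T=arm.get_image("top");r=tray(T,(350,175,420,288));print(r)
for c,s,w in caps(T,(350,175,420,288)):
    p=ray("top",c,.064)[:2];print(s,p,loc(r,p).round(1));plan(*p,.12,r[1]+90)
E
```

```text
position: [0.5527, -0.0284, 0.0121]
force: [0.4, -0.2, -0.6]
position: [0.5554, -0.0273, 0.1287]
force: [-0.1, 0.9, -0.6]
(array([ 0.48463263, -0.34706796]), -4.7469024658203125, array([201.15325928, 109.7983017 ]), array([199.00001526, 110.79072571]))
84 [ 0.52651611 -0.31693698] [39.2 33.5]
turn [ 0.    0.05 -0.14] (1.0deg) slide [ 0.012 -0.968  0.021]  q7 1.03 pos [ 0.5542 -0.0279  0.1264] w 0.495 gf 0.0 F [-0.4 -0.6 -0.5] t 40.0
86 [ 0.44787056 -0.36858837] [-34.9 -24.5]
turn [ 0.    0.05 -0.14] (1.0deg) slide [ 0.259 -1.161  0.021]  q7 1.03 pos [ 0.5542 -0.0279  0.1264] w 0.495 gf 0.0 F [-0.4 -0.6 -0.5] t 40.0
```

t2 was knocked about 13 mm towards -y, so these fresh readings catch it.

```bash
python3 -m pendant '{"slide":[[0.001,-0.097,0],[0.001,-0.097,0],[0.001,-0.097,0],[0.001,-0.097,0],[0.001,-0.097,0],[0.001,-0.097,0],[0.001,-0.097,0],[0.001,-0.097,0],[0.001,-0.097,0],[0.001,-0.097,0.02]],"dr":[[0,0.04,-0.14],[0,0,0],[0,0,0],[0,0,0],[0,0,0],[0,0,0],[0,0,0],[0,0,0],[0,0,0],[0,0,0]],"claw":[0.5,0.5,0.5,0.5,0.5,0.5,0.5,0.5,0.5,0.5]}' 15 >/dev/null
python3 -m pendant '{"slide":[[0,0,0],[0,0,0]],"dr":[[0,0,0],[0,0,0]],"claw":[0.5,0.5]}' 15 >/dev/null
python3 go.py .5265 -.3169 .013 85.25;  python3 - <<'E'
from h import *
for c,s,w in caps(arm.get_image("side"),(230,240,360,330),15): print(c,s,ray("side",c,.064)[:2])
E
```

```text
turn [ 0.01 -0.05 -0.01] (0.1deg) slide [-0.008  0.005  0.345]  q7 1.55 pos [ 0.524  -0.3183  0.1164] w 0.500 gf 0.0 F [0.1 0.2 0.4] t 41.1
[307. 268.] 65 [ 0.52173873 -0.32189908]
[288.  302.5] 145 [ 0.44431182 -0.37018299]
```

```bash
python3 -m pendant '{"slide":[[-0.004,0.003,0.1],[0,0,0.1],[0,0,0.08],[0,0,0.03],[0,0,0.02],[0,0,0.01],[0,0,0],[0,0,0]],"dr":[[0,-0.05,0],[0,0,0],[0,0,0],[0,0,0],[0,0,0],[0,0,0],[0,0,0],[0,0,0]],"claw":[0.5,0.5,0.5,0.5,0.5,0.5,0.5,0.5]}' 15|egrep "posit|^force"
python3 -m pendant '{"slide":[[0,0,0],[0,0,0],[0,0,0],[0,0,0],[0,0,-0.03],[0,0,-0.07],[0,0,-0.1],[0,0,-0.1],[0,0,-0.06],[0,0,0]],"dr":[[0,0,0],[0,0,0],[0,0,0],[0,0,0],[0,0,0],[0,0,0],[0,0,0],[0,0,0],[0,0,0],[0,0,0]],"claw":[0,0,0,0,0,0,0,0,0,0]}' 15
python3 cellgo.py -38 -29.5 .12
```

```text
position: [0.5268, -0.3174, 0.0161]
force: [-0.3, -0.1, 0.8]
clock: 43.0
position: [0.5278, -0.3176, 0.1266]
ee_rot: [0.13, 3.132, -0.003]
force: [0.6, -0.5, -0.2]
width: 0.289
gripper_force: 15.0
A [ 0.5536 -0.0006] -5.32 [201.8 105.3] ok [[0.5532517700195313, -0.0009041862487792968], -5.7031402587890625]
  cap 79 [78.6 31.7]
  cap 76 [ 79.  -29.4]
  cap 74 [40.8 32. ]
  cap 77 [ 41.  -26.4]
  cap 76 [ 1.8 32.1]
  cap 77 [  2.2 -27.4]
  cap 68 [-37.   32.3]
  cap 30 [-69.9  39.5]
target [ 0.5155 -0.0249]
turn [-0.01  0.04  0.08] (-0.6deg) slide [0.128 0.968 0.016]  q7 1.55 pos [ 0.5267 -0.3175  0.1247] w 0.291 gf 15.0 F [ 0.6 -1.  -0.3] t 43.0
```

```bash
python3 -m pendant '{"slide":[[0.013,0.097,0],[0.013,0.097,0],[0.013,0.097,0],[0.013,0.097,0],[0.013,0.097,0],[0.013,0.097,0],[0.013,0.097,0],[0.013,0.097,0],[0.013,0.097,0],[0.011,0.095,0.02]],"dr":[[0,0.04,0.12],[0,0,0],[0,0,0],[0,0,0],[0,0,0],[0,0,0],[0,0,0],[0,0,0],[0,0,0],[0,0,0]],"claw":[0,0,0,0,0,0,0,0,0,0]}' 15 >/dev/null
python3 -m pendant '{"slide":[[0,0,0],[0,0,0]],"dr":[[0,0,0],[0,0,0]],"claw":[0,0]}' 15 >/dev/null
python3 go.py .5152 -.0247 .016 84.2
```

```text
turn [-0.   -0.04  0.05] (-0.3deg) slide [-0.002 -0.001  0.334]  q7 1.02 pos [ 0.5147 -0.0242  0.1163] w 0.293 gf 15.0 F [ 0.4  0.2 -0.4] t 44.2
```

```bash
python3 -m pendant '{"slide":[[0.001,0,0.1],[0,0,0.1],[0,0,0.08],[0,0,0.02],[0,0,0.015],[0,0,0.008],[0,0,0.005],[0,0,0],[0,0,0]],"dr":[[0,-0.03,0.05],[0,0,0],[0,0,0],[0,0,0],[0,0,0],[0,0,0],[0,0,0],[0,0,0],[0,0,0]],"claw":[0,0,0,0,0,0,0,0,0]}' 15|egrep "posit|^force"
```

```text
position: [0.5156, -0.0245, 0.0194]
force: [1.7, 1.0, -0.6]
```

```bash
python3 -m pendant '{"slide":[[0,0,0.006],[0,0,0.005],[0,0,0]],"dr":[[0,0,0],[0,0,0],[0,0,0]],"claw":[0,0,0]}' 15|egrep "posit|^force"
python3 -m pendant '{"slide":[[0,0,0],[0,0,0],[0,0,0],[0,0,-0.05],[0,0,-0.1],[0,0,-0.1],[0,0,-0.12],[0,0,0]],"dr":[[0,0,0],[0,0,0],[0,0,0],[0,0,0],[0,0,0],[0,0,0],[0,0,0],[0,0,0]],"claw":[0.42,0.42,0.42,0.42,0.42,0.5,0.5,0.5]}' 15|egrep "posit|^force"
python3 - <<'E'
from h import *
from go import plan
T=arm.get_image("top");r=tray(T,(350,175,420,288));print(r)
for c,s,w in caps(T,(350,175,420,288)):
    p=ray("top",c,.064)[:2];print(s,p,loc(r,p).round(1));plan(*p,.12,r[1]+90)
E
```

```text
position: [0.5151, -0.0245, 0.0154]
force: [-1.5, 0.4, -0.7]
position: [0.5179, -0.0235, 0.1318]
force: [1.0, 0.7, 0.2]
(array([ 0.48463791, -0.34701917]), -5.090568542480469, array([200.96151733, 109.86023712]), array([198.99998474, 110.7911911 ]))
85 [ 0.44787056 -0.36858837] [-34.7 -24.7]
turn [-0.    0.05 -0.12] (0.8deg) slide [ 0.127 -1.164  0.032]  q7 1.02 pos [ 0.5168 -0.0241  0.1296] w 0.499 gf 0.0 F [ 0.4 -0.1 -0.4] t 46.3
```

```bash
python3 -m pendant '{"slide":[[0.01,-0.097,0],[0.01,-0.097,0],[0.01,-0.097,0],[0.01,-0.097,0],[0.01,-0.097,0],[0.01,-0.097,0],[0.01,-0.097,0],[0.01,-0.097,0],[0.01,-0.097,0],[0.01,-0.097,0]],"dr":[[0,0.04,-0.12],[0,0,0],[0,0,0],[0,0,0],[0,0,0],[0,0,0],[0,0,0],[0,0,0],[0,0,0],[0,0,0]],"claw":[0.5,0.5,0.5,0.5,0.5,0.5,0.5,0.5,0.5,0.5]}' 15 >/dev/null
python3 -m pendant '{"slide":[[0.01,-0.097,0.015],[0.01,-0.097,0.015],[0,0,0],[0,0,0]],"dr":[[0,0,0],[0,0,0],[0,0,0],[0,0,0]],"claw":[0.5,0.5,0.5,0.5]}' 15 >/dev/null
python3 go.py .4475 -.3685 .015 85
```

```text
turn [ 0.01 -0.04 -0.02] (0.2deg) slide [-0.001  0.001  0.34 ]  q7 1.68 pos [ 0.447  -0.3689  0.1169] w 0.499 gf 0.0 F [-0.8  0.1  0.3] t 47.7
```

```bash
python3 -m pendant '{"slide":[[0.002,0,0.1],[0,0,0.1],[0,0,0.08],[0,0,0.03],[0,0,0.02],[0,0,0.008],[0,0,0],[0,0,0]],"dr":[[0,-0.04,0],[0,0,0],[0,0,0],[0,0,0],[0,0,0],[0,0,0],[0,0,0],[0,0,0]],"claw":[0.5,0.5,0.5,0.5,0.5,0.5,0.5,0.5]}' 15|egrep "posit|^force"
python3 -m pendant '{"slide":[[0,0,0],[0,0,0],[0,0,0],[0,0,0],[0,0,-0.03],[0,0,-0.07],[0,0,-0.1],[0,0,-0.1],[0,0,-0.06],[0,0,0]],"dr":[[0,0,0],[0,0,0],[0,0,0],[0,0,0],[0,0,0],[0,0,0],[0,0,0],[0,0,0],[0,0,0],[0,0,0]],"claw":[0,0,0,0,0,0,0,0,0,0]}' 15
python3 cellgo.py -76 -29.5 .12
```

```text
position: [0.4477, -0.3692, 0.0172]
force: [-0.8, 0.0, 0.4]
clock: 49.5
position: [0.4487, -0.3696, 0.1276]
ee_rot: [0.139, 3.134, -0.004]
force: [0.5, -0.3, -0.2]
width: 0.289
gripper_force: 15.0
A [ 0.5532 -0.001 ] -5.85 [202.6 104.8] ok [[0.5536078491210937, -0.0005938682556152344], -5.321990966796875]
  cap 79 [78.6 32.8]
  cap 76 [ 79.6 -28.2]
  cap 73 [40.8 32.8]
  cap 76 [ 41.5 -25.6]
  cap 76 [ 1.8 32.6]
  cap 77 [  2.8 -26.9]
  cap 75 [-36.8  31.1]
  cap 79 [-34.8 -25.6]
  cap 81 [-71.8  32.6]
target [ 0.4771 -0.021 ]
turn [-0.01  0.02  0.11] (-0.8deg) slide [0.021 1.165 0.019]  q7 1.69 pos [ 0.4477 -0.3693  0.1258] w 0.291 gf 15.0 F [-0.8  0.8 -0.8] t 49.5
```

```bash
python3 -m pendant '{"slide":[[0.002,0.097,0],[0.002,0.097,0],[0.002,0.097,0],[0.002,0.097,0],[0.002,0.097,0],[0.002,0.097,0],[0.002,0.097,0],[0.002,0.097,0],[0.002,0.097,0],[0.001,0.097,0]],"dr":[[0,0.02,0.11],[0,0,0],[0,0,0],[0,0,0],[0,0,0],[0,0,0],[0,0,0],[0,0,0],[0,0,0],[0,0,0]],"claw":[0,0,0,0,0,0,0,0,0,0]}' 15 >/dev/null
python3 -m pendant '{"slide":[[0.002,0.097,0.01],[0.002,0.097,0.01],[0,0,0],[0,0,0]],"dr":[[0,0,0],[0,0,0],[0,0,0],[0,0,0]],"claw":[0,0,0,0]}' 15 >/dev/null
python3 go.py .4771 -.021 .017 84.15
```

```text
turn [-0.   -0.03  0.02] (-0.1deg) slide [-0.008 -0.001  0.335]  q7 1.01 pos [ 0.4746 -0.0205  0.1175] w 0.283 gf 15.0 F [ 0.   0.  -0.2] t 51.0
```

```bash
python3 -m pendant '{"slide":[[-0.005,0,0.1],[0,0,0.1],[0,0,0.08],[0,0,0.02],[0,0,0.015],[0,0,0.01],[0,0,0.005],[0,0,0],[0,0,0]],"dr":[[0,-0.03,0.02],[0,0,0],[0,0,0],[0,0,0],[0,0,0],[0,0,0],[0,0,0],[0,0,0],[0,0,0]],"claw":[0,0,0,0,0,0,0,0,0]}' 15|egrep "posit|^force"
```

```text
position: [0.4773, -0.0211, 0.0198]
force: [0.7, 0.3, -0.7]
```

```bash
python3 -m pendant '{"slide":[[0,0,0.006],[0,0,0.004],[0,0,0]],"dr":[[0,0,0],[0,0,0],[0,0,0]],"claw":[0,0,0]}' 15|egrep "posit|^force"
python3 -m pendant '{"slide":[[0,0,0],[0,0,0],[0,0,0],[0,0,-0.05],[0,0,-0.1],[0,0,-0.1],[0,0,-0.12],[0,0,0]],"dr":[[0,0,0],[0,0,0],[0,0,0],[0,0,0],[0,0,0],[0,0,0],[0,0,0],[0,0,0]],"claw":[0.42,0.42,0.42,0.42,0.42,0.5,0.5,0.5]}' 15|egrep "posit|^force"
python3 - <<'E'
from h import *
from go import plan
T=arm.get_image("top")
for n,w in (("t2",(350,175,420,288)),("t1",(166,165,229,267)),("pile",W["pile"])):
    z=.06 if n=="pile" else .03
    r=tray(T,w,0,z);t=wld(r,[2.3,1.8]);print(n,r,t);plan(*t,.12,r[1]+90)
E
```

```text
position: [0.4772, -0.0211, 0.0165]
force: [-0.8, -1.3, 2.6]
position: [0.4793, -0.0203, 0.1311]
force: [0.1, -0.1, 0.4]
t2 (array([ 0.48457132, -0.34710437]), -5.144126892089844, array([201.04872131, 109.82223511]), array([199.        , 110.79390717])) [ 0.48702345 -0.34551784]
turn [-0.    0.05 -0.13] (0.9deg) slide [-0.126 -1.075  0.03 ]  q7 1.02 pos [ 0.4782 -0.0209  0.1291] w 0.500 gf 0.0 F [-0.6 -0.7 -0.7] t 53.0
t1 (array([0.52418323, 0.1694493 ]), 0.4204409718513489, array([200.04902649, 107.36833954]), array([199.00001526, 106.65171051])) [0.52646996 0.17126612]
turn [-0.    0.05 -0.94] (6.4deg) slide [-0.166  0.639  0.03 ]  q7 1.02 pos [ 0.4782 -0.0209  0.1291] w 0.500 gf 0.0 F [-0.6 -0.7 -0.7] t 53.0
pile (array([0.49224915, 0.332073  ]), 5.0645623207092285, array([201.7184906 , 120.72772217]), array([199.00003052, 119.32926178])) [0.49438127 0.33406901]
turn [-0.01  0.05 -1.61] (11.1deg) slide [-0.158  1.174  0.03 ]  q7 1.02 pos [ 0.4782 -0.0209  0.1291] w 0.500 gf 0.0 F [-0.6 -0.7 -0.7] t 53.0
```

```bash
python3 -m pendant '{"slide":[[0,0,0],[-0.024,0.091,0],[-0.024,0.091,0],[-0.024,0.091,0],[-0.024,0.091,0],[-0.024,0.091,0],[-0.024,0.091,0],[-0.024,0.091,0.02],[0,0,0],[0,0,0]],"dr":[[0,0.05,-0.94],[0,0,0],[0,0,0],[0,0,0],[0,0,0],[0,0,0],[0,0,0],[0,0,0],[0,0,0],[0,0,0]],"claw":[0.48,0.48,0.48,0.48,0.48,0.48,0.48,0.48,0.48,0.48]}' 30 >/dev/null
python3 go.py .527 .1705 -.018 90.4
```

```text
turn [-0.01 -0.05  0.03] (-0.2deg) slide [-0.008 -0.     0.459]  q7 0.74 pos [0.5246 0.1706 0.1197] w 0.479 gf 0.0 F [-0.4  0.1 -0.6] t 54.0
```

```bash
python3 -m pendant '{"slide":[[-0.004,0,0.1],[0,0,0.1],[0,0,0.1],[0,0,0.02],[0,0,0],[0,0,0]],"dr":[[0,-0.04,0],[0,0,0],[0,0,0],[0,0,0],[0,0,0],[0,0,0]],"claw":[0.48,0.48,0.48,0.48,0.48,0.48]}' 30|egrep "posit|^force"
python3 -m pendant '{"slide":[[0,0,0.03],[0,0,0.03],[0,0,0],[0,0,0]],"dr":[[0,0,0],[0,0,0],[0,0,0],[0,0,0]],"claw":[0.48,0.48,0.48,0.48]}' 30|egrep "posit|^force"
python3 go.py .527 .1705 -.018 90.4
```

```text
position: [0.5272, 0.1705, 0.0262]
force: [0.3, 0.1, -0.4]
position: [0.5264, 0.1705, 0.0069]
force: [-0.5, 0.1, -0.4]
turn [-0.    0.    0.01] (-0.1deg) slide [-0.002 -0.     0.083]  q7 0.61 pos [0.5264 0.1705 0.0069] w 0.478 gf 0.0 F [-0.5  0.1 -0.4] t 55.0
```

```bash
python3 -m pendant '{"slide":[[0,0,0.02],[0,0,0.015],[0,0,0]],"dr":[[0,0,0],[0,0,0],[0,0,0]],"claw":[0.48,0.48,0.48]}' 30|egrep "posit|^force"
python3 -m pendant '{"slide":[[0,0,0.02],[0,0,0.015],[0,0,0]],"dr":[[0,0,0],[0,0,0],[0,0,0]],"claw":[0.48,0.48,0.48]}' 30|egrep "posit|^force"
```

```text
position: [0.5262, 0.1703, -0.0042]
force: [-1.1, -0.5, 0.1]
position: [0.5261, 0.1703, -0.0147]
force: [-0.2, 1.1, -0.6]
```

```bash
python3 -m pendant '{"slide":[[0,0,0],[0,0,0],[0,0,0],[0,0,0],[0,0,0],[0,0,0]],"dr":[[0,0,0],[0,0,0],[0,0,0],[0,0,0],[0,0,0],[0,0,0]],"claw":[0,0,0,0,0,0]}' 45
python3 -m pendant '{"slide":[[0,0,-0.02],[0,0,-0.04],[0,0,-0.06],[0,0,-0.06],[0,0,-0.06],[0,0,-0.06],[0,0,-0.06],[0,0,-0.04],[0,0,0]],"dr":[[0,0,0],[0,0,0],[0,0,0],[0,0,0],[0,0,0],[0,0,0],[0,0,0],[0,0,0],[0,0,0]],"claw":[0,0,0,0,0,0,0,0,0]}' 45
python3 - <<'E'
from h import *
a=arm.get_image("top")[145:285,95:235];b=arm.get_image("side")[80:220,130:270]
cv2.imwrite("pics/t1.png",np.hstack([cv2.resize(x,(400,400),interpolation=2) for x in(a,b)])[:,:,::-1])
E
python3 go.py .4944 .334 .11 95.06
```

```text
clock: 56.2
position: [0.5267, 0.1707, -0.0138]
ee_rot: [-0.013, 3.141, 0.0]
force: [0.4, -1.4, 1.8]
width: 0.25
gripper_force: 45.0
clock: 57.1
position: [0.5274, 0.1711, 0.108]
ee_rot: [-0.013, 3.138, 0.001]
force: [-0.1, -0.4, -2.5]
width: 0.244
gripper_force: 45.0
turn [-0.    0.01 -0.67] (4.6deg) slide [ 0.058  0.553 -0.014]  q7 0.72 pos [0.5264 0.1703 0.1059] w 0.243 gf 45.0 F [ 0.3 -0.  -2.3] t 57.2
```

View pics/t1.png

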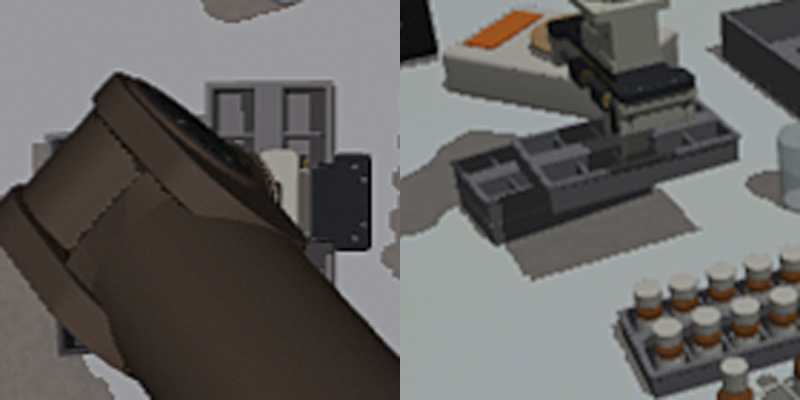

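Top and side views show t1 held level by its bridge, clear of the bench. Carrying it over the pile.

```bash
python3 -m pendant '{"slide":[[0,0,0],[0.008,0.08,0],[0.008,0.08,0],[0.008,0.08,0],[0.008,0.08,0],[0.008,0.08,0],[0.009,0.08,0],[0.009,0.073,0],[0,0,0],[0,0,0]],"dr":[[0,0,-0.67],[0,0,0],[0,0,0],[0,0,0],[0,0,0],[0,0,0],[0,0,0],[0,0,0],[0,0,0],[0,0,0]],"claw":[0,0,0,0,0,0,0,0,0,0]}' 45 >/dev/null
python3 go.py .4944 .334 .056 95.06
```

```text
turn [-0.01 -0.01  0.02] (-0.1deg) slide [-0.002 -0.001  0.163]  q7 0.52 pos [0.4938 0.3341 0.1049] w 0.246 gf 45.0 F [ 1.  -1.3 -2.2] t 58.2
```

```bash
python3 -m pendant '{"slide":[[-0.001,0,0.04],[0,0,0.05],[0,0,0.04],[0,0,0.03],[0,0,0],[0,0,0]],"dr":[[0,0,0],[0,0,0],[0,0,0],[0,0,0],[0,0,0],[0,0,0]],"claw":[0,0,0,0,0,0]}' 45|egrep "posit|^force"
python3 go.py .4944 .334 .048 95.06
python3 - <<'E'
from h import *
b=arm.get_image("side")[90:190,130:240]
cv2.imwrite("pics/t2.png",cv2.resize(b,None,fx=5,fy=5,interpolation=2)[:,:,::-1])
E
```

```text
position: [0.4948, 0.3343, 0.0579]
force: [-0.0, -0.0, -1.9]
turn [0. 0. 0.] (-0.0deg) slide [ 0.001 -0.001  0.033]  q7 0.48 pos [0.4948 0.3343 0.0579] w 0.247 gf 45.0 F [-0.  -0.  -1.9] t 58.8
```

View pics/t2.png

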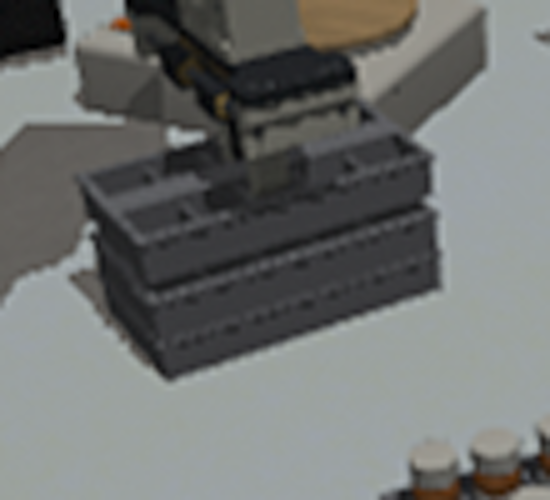

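The tray hovers squarely about 10 mm above the pile. Lowering to contact.

```bash
python3 -m pendant '{"slide":[[0,0,0.015],[0,0,0.012],[0,0,0]],"dr":[[0,0,0],[0,0,0],[0,0,0]],"claw":[0,0,0]}' 45|egrep "posit|^force"
python3 -m pendant '{"slide":[[0,0,0.006],[0,0,0]],"dr":[[0,0,0],[0,0,0]],"claw":[0,0]}' 45|egrep "posit|^force"
```

```text
position: [0.4947, 0.334, 0.0495]
force: [0.1, 0.3, -2.4]
position: [0.4948, 0.3342, 0.048]
force: [-0.6, -0.2, -3.2]
```

```bash
for i in 1; do python3 -m pendant '{"slide":[[0,0,0.005],[0,0,0]],"dr":[[0,0,0],[0,0,0]],"claw":[0,0]}' 45|egrep "posit|^force"; done
python3 -m pendant '{"slide":[[0,0,0.003],[0,0,0]],"dr":[[0,0,0],[0,0,0]],"claw":[0,0]}' 45|egrep "posit|^force"
```

```text
position: [0.4948, 0.3342, 0.0465]
force: [-0.6, 0.5, -1.8]
position: [0.4949, 0.3343, 0.0462]
force: [-2.4, -1.5, 3.9]
```

```bash
python3 -m pendant '{"slide":[[0,0,0],[0,0,0],[0,0,0],[0,0,0],[0,0,-0.05],[0,0,-0.1],[0,0,-0.1],[0,0,-0.1],[0,0,0]],"dr":[[0,0,0],[0,0,0],[0,0,0],[0,0,0],[0,0,0],[0,0,0],[0,0,0],[0,0,0],[0,0,0]],"claw":[0.45,0.45,0.45,0.45,0.45,0.45,0.45,0.45,0.45]}' 30
python3 go.py .487 -.3455 .14 84.9
python3 - <<'E'
from h import *
T=arm.get_image("top");print(tray(T,(350,175,420,288)))
E
```

```text
clock: 60.65
position: [0.4962, 0.3368, 0.1561]
ee_rot: [-0.14, 3.132, 0.007]
force: [-0.1, 0.3, -0.1]
width: 0.452
gripper_force: 0.0
turn [0.04 0.05 1.48] (-10.2deg) slide [-0.172 -2.268  0.054]  q7 0.56 pos [0.4962 0.3368 0.1561] w 0.452 gf 0.0 F [-0.1  0.3 -0.1] t 60.6
(array([ 0.48470142, -0.34719681]), -5.150947570800781, array([202.2877655 , 110.73419189]), array([199.00003052, 110.79618073]))
```

```bash
python3 -m pendant '{"slide":[[0,0,0],[0,0,0],[-0.007,-0.11,0],[-0.007,-0.11,0],[-0.007,-0.11,0],[-0.007,-0.11,0],[-0.007,-0.11,0],[-0.007,-0.11,0],[-0.007,-0.11,0],[-0.007,-0.11,0]],"dr":[[0.04,0,0.74],[0,0.05,0.74],[0,0,0],[0,0,0],[0,0,0],[0,0,0],[0,0,0],[0,0,0],[0,0,0],[0,0,0]],"claw":[0.48,0.48,0.48,0.48,0.48,0.48,0.48,0.48,0.48,0.48]}' 30 >/dev/null
python3 -m pendant '{"slide":[[-0.01,-0.11,0],[-0.01,-0.11,0],[-0.01,-0.11,0],[-0.01,-0.11,0],[-0.01,-0.11,0],[-0.01,-0.11,0],[-0.01,-0.11,0],[-0.01,-0.11,0],[-0.01,-0.11,0],[-0.01,-0.11,0]],"dr":[[0,0,0],[0,0,0],[0,0,0],[0,0,0],[0,0,0],[0,0,0],[0,0,0],[0,0,0],[0,0,0],[0,0,0]],"claw":[0.48,0.48,0.48,0.48,0.48,0.48,0.48,0.48,0.48,0.48]}' 30 >/dev/null
python3 -m pendant '{"slide":[[-0.01,-0.11,0],[-0.006,-0.09,0.02],[0,-0.08,0.02],[0,0,0],[0,0,0]],"dr":[[0,0,0],[0,0,0],[0,0,0],[0,0,0],[0,0,0]],"claw":[0.48,0.48,0.48,0.48,0.48]}' 30 >/dev/null
python3 go.py .487 -.3445 .015 84.9
python3 - <<'E'
from h import *
print(tray(arm.get_image("top"),(100,165,170,285),0,.09))
E
```

```text
turn [-0.03 -0.05 -0.01] (0.0deg) slide [-0.005  0.004  0.42 ]  q7 1.64 pos [ 0.4854 -0.3454  0.1411] w 0.482 gf 0.0 F [ 0.3  0.8 -0.6] t 63.2
(array([0.49303595, 0.33242892]), 5.0639214515686035, array([202.16264343, 129.79284668]), array([199.00006104, 127.49536133]))
```

t1 sits on the pile within about 1 mm and 0.1° of it. Now down onto t2.

```bash
python3 -m pendant '{"slide":[[-0.003,0.003,0.1],[0,0,0.1],[0,0,0.1],[0,0,0.08],[0,0,0.04],[0,0,0],[0,0,0]],"dr":[[-0.03,-0.05,0],[0,0,0],[0,0,0],[0,0,0],[0,0,0],[0,0,0],[0,0,0]],"claw":[0.48,0.48,0.48,0.48,0.48,0.48,0.48]}' 30|egrep "posit|^force"
python3 go.py .487 -.3445 -.014 84.9
```

```text
position: [0.4878, -0.3447, 0.0169]
force: [0.4, -0.9, 0.4]
turn [-0.01  0.02  0.01] (-0.1deg) slide [0.003 0.    0.103]  q7 1.54 pos [ 0.4878 -0.3447  0.0169] w 0.480 gf 0.0 F [ 0.4 -0.9  0.4] t 64.0
```

```bash
python3 -m pendant '{"slide":[[0.002,0,0.02],[0,0,0.02],[0,0,0.01],[0,0,0]],"dr":[[0,0,0],[0,0,0],[0,0,0],[0,0,0]],"claw":[0.48,0.48,0.48,0.48]}' 30|egrep "posit|^force"
python3 -m pendant '{"slide":[[0,0,0.015],[0,0,0.01],[0,0,0]],"dr":[[0,0,0],[0,0,0],[0,0,0]],"claw":[0.48,0.48,0.48]}' 30|egrep "posit|^force"
```

```text
position: [0.486, -0.345, 0.0004]
force: [-0.1, 0.9, -0.6]
position: [0.486, -0.345, -0.0072]
force: [0.5, -0.4, 0.0]
```

```bash
python3 -m pendant '{"slide":[[0,0,0.012],[0,0,0.01],[0,0,0]],"dr":[[0,0,0],[0,0,0],[0,0,0]],"claw":[0.48,0.48,0.48]}' 30|egrep "posit|^force"
python3 -m pendant '{"slide":[[0,0,0],[0,0,0],[0,0,0],[0,0,0],[0,0,0],[0,0,0]],"dr":[[0,0,0],[0,0,0],[0,0,0],[0,0,0],[0,0,0],[0,0,0]],"claw":[0,0,0,0,0,0]}' 45
python3 -m pendant '{"slide":[[0,0,-0.03],[0,0,-0.06],[0,0,-0.08],[0,0,-0.08],[0,0,-0.08],[0,0,-0.08],[0,0,-0.08],[0,0,-0.06],[0,0,0]],"dr":[[0,0,0],[0,0,0],[0,0,0],[0,0,0],[0,0,0],[0,0,0],[0,0,0],[0,0,0],[0,0,0]],"claw":[0,0,0,0,0,0,0,0,0]}' 45
python3 go.py .495 .3345 .15 95.06
```

```text
position: [0.486, -0.345, -0.0138]
force: [0.4, -0.3, 1.1]
clock: 65.55
position: [0.4865, -0.345, -0.0131]
ee_rot: [0.139, 3.137, -0.002]
force: [-0.2, 0.4, 0.7]
width: 0.245
gripper_force: 45.0
clock: 66.45
position: [0.4875, -0.3454, 0.1546]
ee_rot: [0.139, 3.134, -0.006]
force: [0.1, -0.9, -2.5]
width: 0.246
gripper_force: 45.0
turn [-0.03  0.04 -1.48] (10.2deg) slide [-0.225  2.255  0.015]  q7 1.65 pos [ 0.4875 -0.3454  0.1546] w 0.246 gf 45.0 F [ 0.1 -0.9 -2.5] t 66.5
```

```bash
python3 -m pendant '{"slide":[[0,0,0],[0,0,0],[-0.01,0.1,0],[-0.01,0.1,0],[-0.01,0.1,0],[-0.01,0.1,0],[-0.01,0.1,0],[-0.01,0.1,0],[-0.01,0.1,0],[-0.01,0.1,0]],"dr":[[-0.03,0,-0.74],[0,0.04,-0.74],[0,0,0],[0,0,0],[0,0,0],[0,0,0],[0,0,0],[0,0,0],[0,0,0],[0,0,0]],"claw":[0,0,0,0,0,0,0,0,0,0]}' 45 >/dev/null
python3 -m pendant '{"slide":[[-0.01,0.1,0],[-0.01,0.1,0],[-0.01,0.1,0],[-0.01,0.1,0],[-0.01,0.1,0],[-0.01,0.1,0],[-0.01,0.1,0],[-0.01,0.1,0],[-0.01,0.1,0],[-0.01,0.1,0]],"dr":[[0,0,0],[0,0,0],[0,0,0],[0,0,0],[0,0,0],[0,0,0],[0,0,0],[0,0,0],[0,0,0],[0,0,0]],"claw":[0,0,0,0,0,0,0,0,0,0]}' 45 |egrep "posit|^grip"
python3 -m pendant '{"slide":[[-0.01,0.1,0],[-0.01,0.1,0],[-0.01,0.1,0],[-0.01,0.1,0],[0,0.055,0],[0,0,0],[0,0,0]],"dr":[[0,0,0],[0,0,0],[0,0,0],[0,0,0],[0,0,0],[0,0,0],[0,0,0]],"claw":[0,0,0,0,0,0,0]}' 45 >/dev/null
python3 go.py .4945 .3343 .09 95.06
```

```text
position: [0.4913, 0.1984, 0.1517]
gripper_force: 45.0
turn [ 0.01 -0.04  0.01] (-0.1deg) slide [-0.01  -0.001  0.206]  q7 0.57 pos [0.4914 0.3342 0.1519] w 0.245 gf 45.0 F [-0.1  0.1 -2.7] t 69.2
```

```bash
python3 -m pendant '{"slide":[[-0.007,0,0.05],[0,0,0.06],[0,0,0.05],[0,0,0.03],[0,0,0.01],[0,0,0],[0,0,0]],"dr":[[0.01,-0.04,0],[0,0,0],[0,0,0],[0,0,0],[0,0,0],[0,0,0],[0,0,0]],"claw":[0,0,0,0,0,0,0]}' 45|egrep "posit|^force"
python3 go.py .4945 .3343 .078 95.06
```

```text
position: [0.4943, 0.3354, 0.0935]
force: [0.1, 0.2, -2.7]
turn [0.01 0.02 0.  ] (-0.0deg) slide [-0.    -0.004  0.052]  q7 0.52 pos [0.4943 0.3354 0.0935] w 0.247 gf 45.0 F [ 0.1  0.2 -2.7] t 69.8
```

```bash
python3 -m pendant '{"slide":[[0,-0.004,0.02],[0,0,0.02],[0,0,0.005],[0,0,0],[0,0,0]],"dr":[[0.01,0.01,0],[0,0,0],[0,0,0],[0,0,0],[0,0,0]],"claw":[0,0,0,0,0]}' 45|egrep "posit|^force"
python3 -m pendant '{"slide":[[0,0,0.004],[0,0,0]],"dr":[[0,0,0],[0,0,0]],"claw":[0,0]}' 45|egrep "posit|^force"
```

```text
position: [0.4941, 0.334, 0.0795]
force: [0.4, 0.4, -2.6]
position: [0.4941, 0.3339, 0.0783]
force: [0.8, 0.2, -2.3]
```

```bash
python3 -m pendant '{"slide":[[0,0,0.004],[0,0,0]],"dr":[[0,0,0],[0,0,0]],"claw":[0,0]}' 45|egrep "posit|^force"
python3 -m pendant '{"slide":[[0,0,0.003],[0,0,0]],"dr":[[0,0,0],[0,0,0]],"claw":[0,0]}' 45|egrep "posit|^force"
```

```text
position: [0.4941, 0.3338, 0.077]
force: [0.9, 0.4, -2.3]
position: [0.4942, 0.3339, 0.0768]
force: [-1.9, -2.4, 4.1]
```

Contact at the expected height. I'll release, back off upwards and away, then check everything.

```bash
python3 -m pendant '{"slide":[[0,0,0],[0,0,0],[0,0,0],[0,0,0],[0,0,-0.04],[0,0,-0.08],[0,0,-0.1],[0,0,-0.1],[0,0,0]],"dr":[[0,0,0],[0,0,0],[0,0,0],[0,0,0],[0,0,0],[0,0,0],[0,0,0],[0,0,0],[0,0,0]],"claw":[0.45,0.45,0.45,0.45,0.45,0.45,0.45,0.45,0.45]}' 30 |egrep "posit|^force"
python3 -m pendant '{"slide":[[0.06,0.08,-0.02],[0.06,0.08,-0.02],[0.06,0.08,0],[0.06,0.08,0],[0.06,0.08,0],[0.06,0.08,0],[0.06,0.08,0],[0.06,0.08,0],[0.06,0.08,0],[0.06,0.08,0]],"dr":[[0,0,0],[0,0,0],[0,0,0],[0,0,0],[0,0,0],[0,0,0],[0,0,0],[0,0,0],[0,0,0],[0,0,0]],"claw":[0.45,0.45,0.45,0.45,0.45,0.45,0.45,0.45,0.45,0.45]}' 30
python3 - <<'E'
from h import *
T=arm.get_image("top");S=arm.get_image("side")
print(tray(T,(95,165,172,285),0,.12));r=tray(T,W["A"]);print(r)
for c,s,w in caps(T,W["A"]): print(s,loc(r,ray("top",c,.064)[:2]).round(1))
for c,s,wh in caps(T,(298,188,352,243)): print(s,ray("top",c,.097)[:2])
a=cv2.resize(T[145:285,90:370],(790,395),interpolation=2);b=cv2.resize(S[80:280,120:350],(790,200*790//230),interpolation=2)
M=np.vstack([cv2.resize(a,(400,200)),cv2.resize(b,(400,348))]);cv2.imwrite("pics/end.png",cv2.resize(M,None,fx=1.09,fy=1.09)[:,:,::-1])
E
```

```text
position: [0.4954, 0.3363, 0.1773]
force: [-0.5, 0.8, -0.1]
clock: 72.85
position: [0.2926, 0.5577, 0.1843]
ee_rot: [-0.139, 3.138, -0.0]
force: [-0.7, -1.1, 0.0]
width: 0.451
gripper_force: 0.0
(array([0.4927623 , 0.33228137]), 5.063920974731445, array([203.02090454, 137.72631836]), array([199.00004578, 135.60671997]))
(array([ 0.55321759, -0.00109419]), -5.847572326660156, array([203.19252014, 106.17019653]), array([199.00006104, 102.99999237]))
73 [77.3 32.8]
73 [ 79.6 -28.1]
71 [40.8 32.9]
71 [ 41.7 -26.8]
75 [ 1.8 32.7]
76 [  2.8 -26.8]
72 [-37.   32.5]
76 [-34.8 -25.5]
76 [-71.9  34. ]
77 [-73.3 -26.8]
50 [ 0.56854408 -0.20413873]
44 [ 0.56479396 -0.12595591]
49 [ 0.53005964 -0.20615059]
21 [ 0.52254193 -0.11822227]
33 [ 0.50655808 -0.20216453]
41 [ 0.48793462 -0.13035569]
```

View pics/end.png

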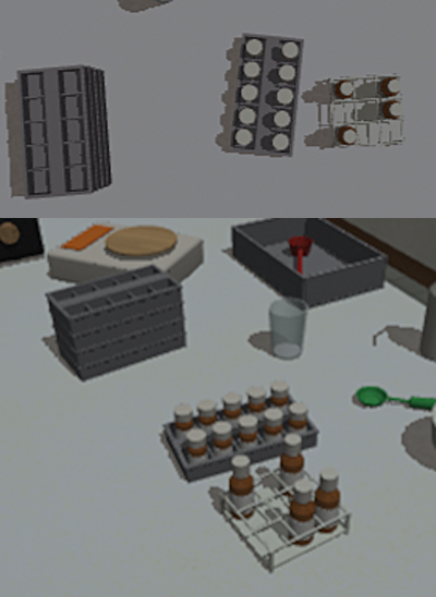

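The final view shows all ten vials upright in tray_a, one per cell, a square four-tray stack, all four bottles unmoved and the beaker in place. Handing in.

```bash
python3 -m pendant '{"slide":[[0,0,0],[0,0,0],[0,0,0]],"dr":[[0,0,0],[0,0,0],[0,0,0]],"claw":[0.45,0.45,0.45]}' 30 >/dev/null; python3 -c "
from cell import arm
print(arm.sign_off())"
```

```text
the job is handed in; nothing more can be done
None
```

Job handed in at about 73 s: all ten vials stand one per cell in tray_a, the two emptied trays are stacked square on the pile (about 1 mm off by camera), and the bottles and beaker were left in place; `sign_off` gave no verdict.

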